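Put the oil bottle back and snap the finishing caddy's covers shut

ROBOT

A 7-joint arm with a two-finger parallel gripper is mounted at the origin on the work surface. World frame = base frame: x ahead of the robot, y to its left, z up, the work surface at z = 0. Lengths are in m, angles in rad, forces in N, time in s.
With the tool pointing down it reaches from about 0.4 to 0.9 m from the base axis. Payload 5.5 kg.
Tool frame: the origin (TCP) lies between the finger pads; the fingertips stand 8 mm ahead of it and the grasp point (between the pads) lies 11 mm behind it; z points along the fingers, y is the direction in which the jaws open and shut (so a half turn about z gives the same grasp; the last joint's range is limited). The gripper opens to 85 mm and grips with 20 to 120 N. Pads are 22 mm wide; open, the fingers measure 114 mm over their backs; the gripper's body (76 mm by 85 mm) begins 54 mm behind the grasp point. The pads swing forward as they close: fully open they stand 13 mm farther back than shut.
Start: joints at [-0.901, 0.501, -0.427, 1.55, 0.221, 1.138, -0.21], TCP at [0.257, 0.597, 0.239] pointing down, gripper open.
Joint ranges: [-2.88, 2.88], [-0.31, 2.03], [-1.54, 1.56], [0.2, 2.42], [-1.41, 4.55], [0.19, 2.02], [-2.57, 2.57]. Speed limits (rad/s): [2.57, 2.57, 3.14, 3.14, 3.14, 3.14, 3.14].

INTERFACE

Orientations are given as [roll, pitch, yaw] about the fixed x, y, z axes, in that order (R = Rz(yaw) Ry(pitch) Rx(roll)).
In Python, from cell import read_state, read_camera, order gives the robot as it stands. The module is installed in compiled form; this text tells all that it offers.
- The arm moves only by the shell command python3 -m pendant 'ROWS' [FORCE]. ROWS is JSON, a list of rows, each an object of numbers: "ax", "ay", "az": the turn, a rotation vector about the world's x, y, z as a fraction of full scale; "dx", "dy", "dz": the shift along the world's x, y, z as a fraction of full scale; "hand": the finger opening in mm, from 0 to 85.4. In form: [{"ax": .., "ay": .., "az": .., "dx": .., "dy": .., "dz": .., "hand": ..}, ...]. A call has 1 to 12 rows; each row shifts and turns the commanded pose from where the row before left it; what a row does not reach is not made up. Full scale, the value 1, is 0.8 m for a shift and 180 degrees for a turn. A row lasts 1/12 s, in which the tool goes at most 41.7 mm and 7.16 degrees, less where a joint would pass 70% of its speed; a pose out of reach is approached as far as the arm can. A call with a number of a shift or a turn outside -1 to 1 is refused whole. A call with a gripper value outside its range is refused whole. The fingers move at their own pace and stop on an object; FORCE is the grip in N (left out, the last holds). Time passes only in rows, so rows that do not move let the fingers close. It gives the time, the measured TCP pose, the force and the opening at its end, in the units of the state.
- read_state(): the state, without advancing time (a new reading comes with each control period).
- read_camera(name): name is "scene" or "side" or "wrist"; returns a dict with "pixels" (480x640x3 uint8, red, green, blue), "depth" (480x640 float32, m along the optical axis (not along the pixel's ray), 0 where there is no reading), "fovy" (degrees; the focal length in pixels is half the picture's height over the tangent of half this angle, whatever the lens; pixels are square), "cx", "cy" (the principal point, pixels), "extrinsics" (4x4, takes a point from camera to world coordinates). Camera axes: x right, y down, z forward; pixel columns grow to the right and rows downward; lengths in m; the calibration is good to about 2 mm. A picture is of the moment at which its call begins.
- order.sign_off(): hands the job in, once; it reports no verdict.
The state is a dict: "t": time; "joints": joint angles; "joint_velocities": joint speeds; "joint_efforts": joint torques, N m; "eef_pos": TCP position; "orientation": TCP orientation; "force": force on the tool from outside, world axes, zero at the start; "torque": the same for the moment, N m; "gripper_width": opening from 0.0 (shut) to 1.0 (fully open).
Only numpy, scipy, OpenCV 4.12 (cv2) and the standard library are available. Lean on these libraries where they do the work, as an engineer would, in place of code of your own. Each camera call takes 0.05 s, during which the arm holds its last target.

TASK

Put the wooden finishing caddy in order: stand the fallen oil bottle upright inside the caddy's open tray, and press both of its hinged covers down until their catches snap and hold them fully shut. Leave everything else on the bench where it is.

Things in the scene. Friction and masses are not known exactly. Their poses are not given: they have to be found in the camera images.
- caddy: Fixed wooden caddy, 130 mm deep (x) by 330 mm long (y), origin at the centre of its underside, z up, front faces -x. Its middle is the open tray; at each end is a 60 mm high bin with a hinged cover (cover_right at the -y end, cover_left at the +y end). A sprung steel roller catch stands on the front face under each cover.
- tray (a point): Centre of the tray's inner floor (8 mm above the bench), axes as the caddy. Inside the tray is 118 mm (x) by 111 mm (y); its front and back rims rise 14 mm above the floor (6 mm thick); on its -y and +y sides stand the bins, 60 mm high (68.5 mm with their covers shut).
- cover_right (a joint): Hinge angle of the cover at the caddy's -y end, rad: 0 fully shut (flat), grows as its front edge rises, up to 1.25. A light spring lifts the cover unless it is caught. The steel lip under its front edge meets the roller at about 0.11 rad; about 8 to 10 N on the front edge pushes it past, and it is then held at 0.
- cover_left (a joint): The same for the cover at the caddy's +y end.
- cover_right_hinge (a point): Point on the top face of cover_right above its hinge line (middle of the rear edge). Cover: light wood plate, 137 mm from hinge to front edge, 98 mm wide (y), 8 mm thick; when shut its top lies 68.5 mm above the bench. The axes turn with the cover: -x runs from hinge to front edge, z is the normal of the outer face. The hinge line is the y axis, 8 mm below this point along z.
- cover_right_front (a point): Middle of the front (free) edge of cover_right, on its top face, 137 mm from cover_right_hinge.
- cover_left_hinge (a point): As cover_right_hinge, for cover_left (same size).
- cover_left_front (a point): As cover_right_front, for cover_left.
- bottle: Closed square amber bottle with a black cap, 170 mm tall, body 52 x 52 mm up to 106 mm from the base (faces across its own x and y), then a shoulder and a neck 26 mm in diameter with a 32 mm cap; 0.18 to 0.33 kg. Origin at the centre of its underside, z from base to cap. It starts lying on one flat side (the face across its own x) on the bench.
- tape: Bystander: roll of black tape lying flat, 76 mm diameter, 22 mm high, origin centre of underside, in front of the caddy. Leave alone.
- blank: Bystander: flat wood blank, 80 x 130 x 18 mm, origin centre of underside, in front of the caddy. Leave alone.
- drum: Bystander: standing tapered sanding drum, 52 mm wide at its foot, 105 mm tall with its spindle, origin centre of underside, behind the caddy. Leave alone.
- chisel: Bystander: chisel lying along its x, 235 mm long, 36 mm high, origin on the bench under its blade end of the ferrule. Leave alone.
- mallet: Bystander: mallet lying on the bench, black round head 90 mm diameter and 50 mm high with its origin under its centre, wooden handle 26 mm thick reaching 210 mm to -x. Leave alone.
Things that resemble listed ones, but are neither listed nor needed, are in the scene too. What is shaped like the bottle but pink or red is not meant.

How it is judged:
By the outcome, as a careful person would: the job done as asked, in the order asked, and still so for the second after the job is handed in, with the robot touching nothing.
It also fails if it takes over 67 s, if anything falls off the work surface, if the arm or the gripper's body presses on something with over 40 N, if the wrist force passes 120 N, or if a joint passes its speed limit or range.

## Working session

There is one attempt and no reset: what is moved stays moved. The work goes in short steps, Python scripts to look and compute and a shell command to move; the robot and the scene stay as the last step left them, time stands still between calls to the robot, and variables do not carry over. Pictures are saved under pics/ and viewed, and the job is handed in when it is done.

```bash
mkdir -p pics; cat > h.py <<'E'
import numpy as np, cv2
from cell import read_state, read_camera, order
def snap(n,f):
    c=read_camera(n); cv2.imwrite('pics/'+f+'.png',c['pixels'][:,:,::-1]); np.savez('pics/'+f+'.npz',**c); return c
def load(f): return dict(np.load('pics/'+f+'.npz'))
def cloud(c):
    f=240/np.tan(np.radians(float(c['fovy']))/2); v,u=np.mgrid[:480,:640]; d=c['depth']
    P=np.stack([(u-c['cx'])/f*d,(v-c['cy'])/f*d,d],-1); E=c['extrinsics']
    return P@E[:3,:3].T+E[:3,3]
E
python3 - <<'E'
from h import *
s=read_state();print(s)
for n in ['scene','side','wrist']:
    c=snap(n,n+'0'); print(n,c['fovy'],c['cx'],c['cy'],c['extrinsics'].round(3).tolist(),(c['depth']>0).mean())
E
```

```text
{'t': 0.0, 'joints': array([-0.90078988,  0.50185814, -0.42676599,  1.55144954,  0.22080249,
        1.13828328, -0.21031589]), 'joint_velocities': array([ 7.83536268e-04, -1.88195216e-03, -5.45971839e-05,  2.31059874e-03,
        2.24309299e-03, -3.96796069e-04,  5.07034558e-05]), 'joint_efforts': array([ 4.96228913e-04, -5.69519556e+01, -5.81586555e+00, -2.80941403e+01,
        1.07303867e-02,  1.20408152e-02, -1.09195106e-07]), 'eef_pos': array([0.25697945, 0.5963108 , 0.23825083]), 'orientation': array([-3.13964966e+00, -5.83856467e-05,  2.73480396e+00]), 'force': array([-0.04633075, -0.81401081, -0.08759952]), 'torque': array([ 0.01186689, -0.00993639, -0.01288024]), 'gripper_width': 0.9990121208632636}
scene 51.09765401412348 320.8843007432948 244.27469403417226 [[-0.371, 0.592, -0.715, 1.217], [0.928, 0.255, -0.27, 0.192], [0.022, -0.764, -0.645, 0.642], [0.0, 0.0, 0.0, 1.0]] 0.9959537760416667
side 51.05484001958135 318.7296182364364 235.29743485128793 [[0.904, -0.288, 0.316, 0.227], [-0.428, -0.597, 0.679, -0.787], [-0.007, -0.749, -0.663, 0.805], [0.0, 0.0, 0.0, 1.0]] 0.995810546875
wrist 62.07218930030412 321.262991676316 236.72723094062516 [[0.396, 0.87, 0.292, 0.181], [0.918, -0.375, -0.127, 0.629], [-0.001, 0.319, -0.948, 0.374], [0.0, 0.0, 0.0, 1.0]] 0.9960709635416667
```

View pics/scene0.png

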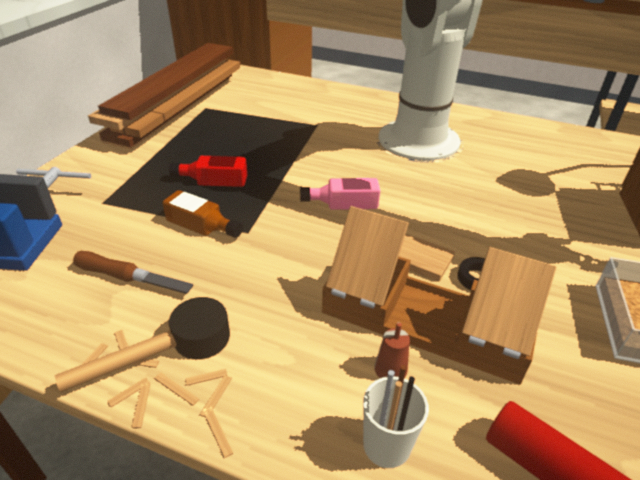

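View pics/side0.png

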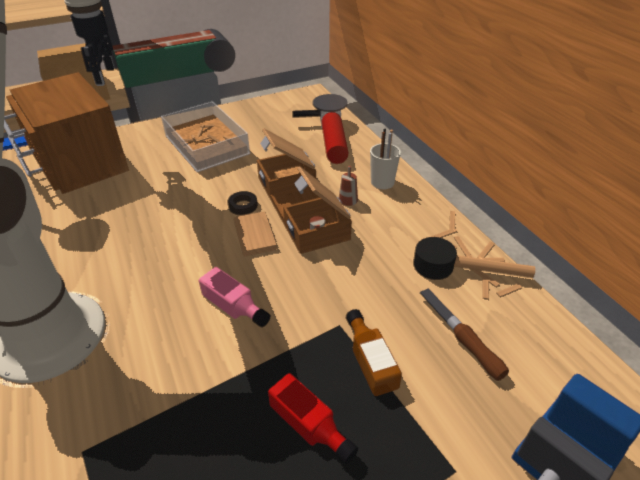

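View pics/wrist0.png

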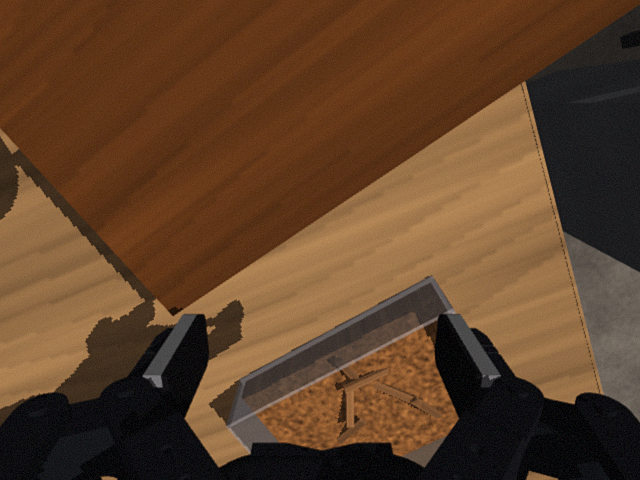

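```bash
python3 - <<'E'
from h import *
for n in ['scene','side']:
    c=load(n+'0'); P=cloud(c); hsv=cv2.cvtColor(c['pixels'],cv2.COLOR_RGB2HSV)
    def at(u,v): return P[v,u].round(3).tolist()
    if n=='scene':
        for k,p in dict(amber=[(200,213),(165,198),(225,225),(237,229)],capt=[(238,226)],lc=[(350,209),(407,220),(330,265),(382,303)],rc=[(484,250),(552,262),(465,322),(525,355)],tray=[(430,310),(425,325)],drum=[(396,345)],cup=[(395,400)],tape=[(470,268)],blank=[(430,255)],pink=[(355,192)],red=[(220,170)],table=[(280,250)],sand=[(500,425)]).items(): print(k,[at(*q) for q in p])
    else:
        for k,p in dict(amber=[(378,355),(355,316)],lc=[(300,180),(350,215)],rc=[(290,150)],tray=[(293,188)],drum=[(348,185)],tape=[(240,202)],blank=[(257,232)]).items(): print(k,[at(*q) for q in p])
c=load('scene0');d=load('side0')
a=cv2.resize(c['pixels'][150:250,140:290],(780,520),interpolation=2)
b=cv2.resize(d['pixels'][110:260,220:420],(800,600),interpolation=2)
cv2.imwrite('pics/a.png',a[:,:,::-1]);cv2.imwrite('pics/b.png',b[:,:,::-1])
e=cv2.resize(c['pixels'][190:390,310:570],(780,600),interpolation=2);cv2.imwrite('pics/e.png',e[:,:,::-1])
E
```

```text
amber [[0.57, -0.305, 0.055], [0.493, -0.452, -0.0], [0.562, -0.257, 0.034], [0.562, -0.23, 0.033]]
capt [[0.556, -0.231, 0.036]]
lc [[0.589, 0.003, 0.167], [0.36, 0.061, 0.002], [0.555, -0.038, 0.001], [0.674, 0.092, 0.068]]
rc [[0.392, 0.226, -0.0], [0.378, 0.354, 0.001], [0.672, 0.219, 0.078], [0.685, 0.31, 0.061]]
tray [[0.6, 0.162, 0.007], [0.637, 0.162, 0.008]]
drum [[0.751, 0.135, 0.074]]
cup [[0.876, 0.161, 0.131]]
tape [[0.468, 0.209, 0.01]]
blank [[0.474, 0.133, 0.02]]
pink [[0.37, -0.055, 0.047]]
red [[0.406, -0.358, 0.046]]
table [[0.551, -0.144, -0.001]]
sand [[0.812, 0.29, 0.06]]
amber [[0.542, -0.353, 0.054], [0.552, -0.251, 0.044]]
lc [[0.576, 0.059, 0.159], [0.715, 0.073, 0.0]]
rc [[0.631, 0.25, 0.115]]
tray [[0.619, 0.213, 0.023]]
drum [[0.729, 0.114, 0.062]]
tape [[0.481, 0.245, 0.001]]
blank [[0.474, 0.092, 0.019]]
```

View pics/a.png

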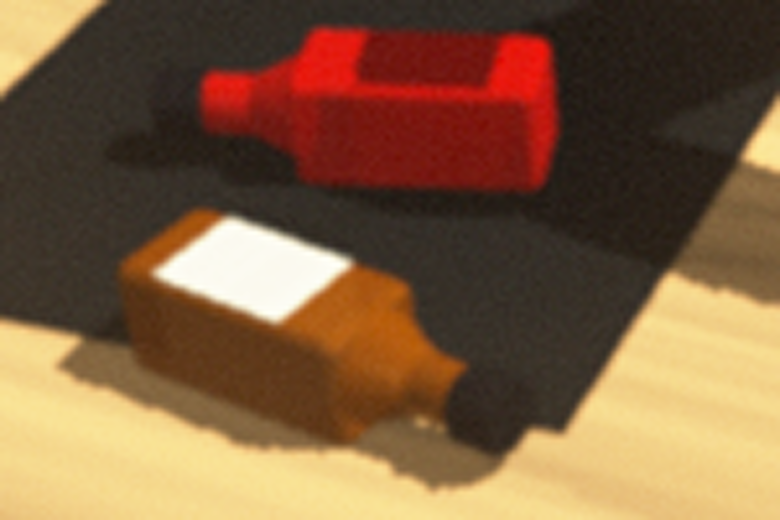

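View pics/b.png

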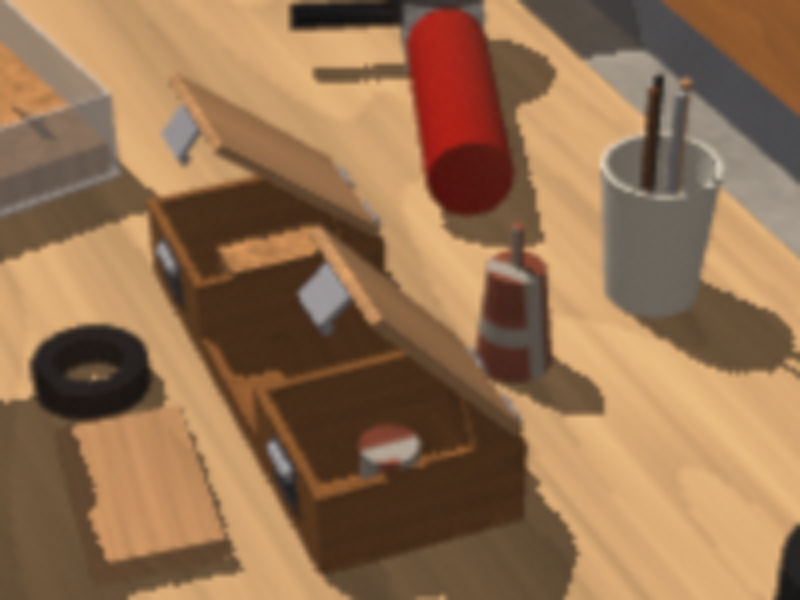

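View pics/e.png

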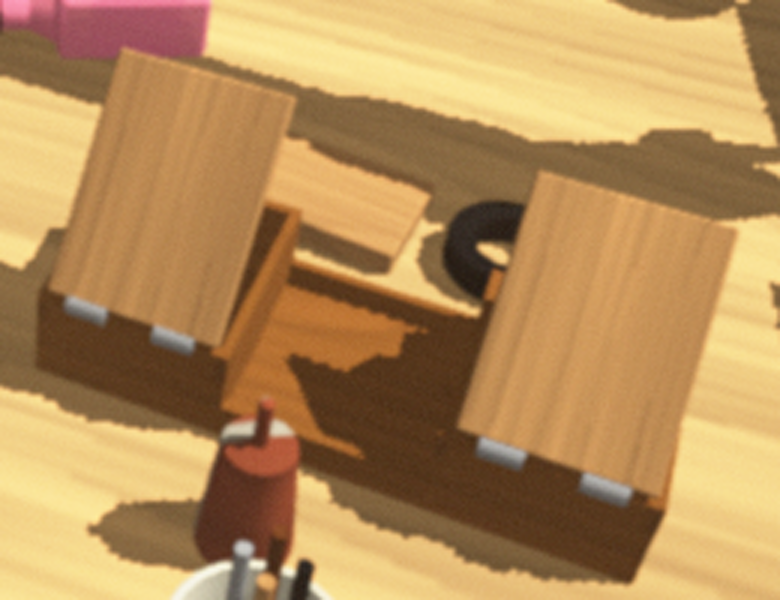

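```bash
python3 - <<'E'
from h import *
for n in ['scene','side']:
    c=load(n+'0');P=cloud(c);hsv=cv2.cvtColor(c['pixels'],cv2.COLOR_RGB2HSV)
    X,Y,Z=P[...,0],P[...,1],P[...,2]
    print(n)
    m=(X>.45)&(X<.68)&(Y>-.46)&(Y<-.2)&(Z>.049)&(Z<.06)
    q=P[m]; (cen,sz,ang)=cv2.minAreaRect((q[:,:2]*1000).astype(np.float32)); print('bottle top',len(q),q.mean(0).round(4),cen,sz,ang)
    m=(X>.5)&(X<.65)&(Y>-.30)&(Y<-.18)&(Z>.028)&(Z<.048)&(hsv[...,2]<70); q=P[m]; print('cap',q.mean(0).round(4),np.percentile(q,[2,98],axis=0).round(3).tolist())
    for lo,hi in [(-.03,.13),(.19,.38)]:
        m=(X>.5)&(X<.73)&(Y>lo)&(Y<hi)&(Z>.085)&(Z<.25)&(hsv[...,1]>60)
        q=P[m]
        if n=='scene':
            best=0;r=np.random.default_rng(0)
            for _ in range(300):
                a,b,d=q[r.choice(len(q),3)];nn=np.cross(b-a,d-a);l=np.linalg.norm(nn)
                if l<1e-5: continue
                nn/=l; k=abs((q-a)@nn)<.003
                if k.sum()>best: best=k.sum();K=k
            p=q[K];cc=p.mean(0);w=np.linalg.svd(p-cc,full_matrices=0)[2][2];w*=np.sign(w[2])
            print('cover',len(q),best,cc.round(4),w.round(4),'angle',np.arccos(w[2]),'az',np.arctan2(-w[1],-w[0]),'zmax',np.percentile(p[:,2],99.5))
            h=np.array([w[0],w[1],0]);h/=np.linalg.norm(h)  # horizontal normal
            yd=np.cross(w,[0,0,1]);yd/=np.linalg.norm(yd);up=np.cross(yd,w)
            if up[2]<0:up=-up
            t=np.c_[(p-cc)@yd,(p-cc)@up]*1000
            rc=cv2.minAreaRect(t.astype(np.float32));print(yd.round(3),up.round(3),rc)
            ctr=cc+yd*rc[0][0]/1000+up*rc[0][1]/1000;print('centre',ctr.round(4))
    # bin rims
    m=(X>.5)&(X<.75)&(Y>-.03)&(Y<.38)&(Z>.0565)&(Z<.0625)
    q=P[m];print('rim',len(q),cv2.minAreaRect((q[:,:2]*1000).astype(np.float32)))
    m=(X>.5)&(X<.75)&(Y>.08)&(Y<.24)&(Z>.006)&(Z<.0105)
    q=P[m];print('floor',len(q),cv2.minAreaRect((q[:,:2]*1000).astype(np.float32)))
E
```

```text
scene
bottle top 787 [ 0.5484 -0.3429  0.0522] (546.3888549804688, -345.3635559082031) (107.15963745117188, 51.457767486572266) 83.603271484375
cap [ 0.5625 -0.2383  0.0369] [[0.546, -0.25, 0.029], [0.574, -0.229, 0.044]]
cover 4318 4187 [0.6247 0.0486 0.128 ] [ 0.7612 -0.0433  0.647 ] angle 0.8671212088218855 az 3.0847501001970627 zmax 0.17026691218101891
[-0.057 -0.998  0.   ] [-0.646  0.037  0.762] ((1.2882080078125, -0.998748779296875), (114.49024963378906, 99.0101089477539), 89.8792953491211)
centre [0.6253 0.0473 0.1272]
cover 5242 5121 [0.6267 0.2704 0.12  ] [ 0.6448 -0.0372  0.7634] angle 0.7021866521457011 az 3.083995878988122 zmax 0.15558293862581227
[-0.058 -0.998  0.   ] [-0.762  0.044  0.646] ((1.01373291015625, -0.6156845092773438), (113.30755615234375, 97.96414184570312), 89.9149398803711)
centre [0.6271 0.2693 0.1196]
rim 989 ((663.0450439453125, 166.48683166503906), (274.08050537109375, 238.13931274414062), 50.51732635498047)
floor 3164 ((625.5335693359375, 152.95953369140625), (240.42176818847656, 155.78907775878906), 6.957655906677246)
side
bottle top 1373 [ 0.5418 -0.3506  0.0523] (542.9188842773438, -347.1515808105469) (108.34040832519531, 50.37137985229492) 83.89164733886719
cap [ 0.5518 -0.2449  0.039 ] [[0.54, -0.255, 0.03], [0.567, -0.233, 0.045]]
rim 621 ((649.8407592773438, 156.24964904785156), (338.77410888671875, 200.6986541748047), 87.02742767333984)
floor 554 ((622.6171264648438, 156.6888885498047), (154.41738891601562, 247.0126190185547), 88.89533233642578)
```

```bash
cat > kin.py <<'E'
import numpy as np
from scipy.spatial.transform import Rotation as R
from scipy.optimize import least_squares
D=[(0,0,.267),(0,-np.pi/2,0),(0,np.pi/2,.293),(.0525,np.pi/2,0),(.0775,np.pi/2,.3425),(0,np.pi/2,0),(.076,-np.pi/2,.097)]
def fk(q,b=0,tool=.172,all=False):
    T=np.eye(4);T[:3,:3]=R.from_euler('z',b).as_matrix();L=[]
    for (a,al,d),t in zip(D,q):
        ca,sa,c,s=np.cos(al),np.sin(al),np.cos(t),np.sin(t)
        T=T@np.array([[c,-s,0,a],[s*ca,c*ca,-sa,-d*sa],[s*sa,c*sa,ca,d*ca],[0,0,0,1]]);L.append(T)
    T=T.copy();T[:3,3]+=T[:3,2]*tool
    return (T,L) if all else T
E
python3 - <<'E'
from kin import *
q=[-0.90078988,0.50185814,-0.42676599,1.55144954,0.22080249,1.13828328,-0.21031589]
T=fk(q);print(T.round(3)); print(np.hypot(*T[:2,3]),np.hypot(.257,.5963),R.from_euler('xyz',[-3.13965,0,2.7348]).as_matrix().round(3))
E
```

```text
[[ 0.388 -0.921 -0.012  0.188]
 [-0.921 -0.388  0.038 -0.551]
 [-0.04  -0.004 -0.999  0.141]
 [ 0.     0.     0.     1.   ]]
0.5824843454969902 0.6493247954606385 [[-0.918  0.396 -0.001]
 [ 0.396  0.918 -0.002]
 [ 0.    -0.002 -1.   ]]
```

```bash
python3 - <<'E'
from kin import *
import itertools
q=np.array([-0.90078988,0.50185814,-0.42676599,1.55144954,0.22080249,1.13828328,-0.21031589])
Rt=R.from_euler('xyz',[-3.13964966e+00,-5.8e-5,2.73480396]).as_matrix()
for s in itertools.product([1,-1],repeat=5):
    M=R.from_euler('y',q[1])*R.from_euler('z',s[0]*q[2])*R.from_euler('y',s[1]*q[3])*R.from_euler('z',s[2]*q[4])*R.from_euler('y',s[3]*q[5])*R.from_euler('z',s[4]*q[6])
    m=M.as_matrix()
    if m[2,2]<-.99: print(s,m.round(3).tolist(), np.degrees(np.arctan2(m[1,0],m[0,0])))
E
```

```text
(1, 1, 1, 1, 1) [[-0.966, 0.26, -0.002], [0.26, 0.966, 0.0], [0.002, -0.0, -1.0]] 164.9187274655844
(1, 1, 1, 1, -1) [[-0.775, 0.632, -0.002], [0.632, 0.775, 0.0], [0.002, -0.001, -1.0]] 140.8182625502882
(-1, 1, -1, 1, 1) [[-0.775, -0.632, -0.002], [-0.632, 0.775, -0.0], [0.002, 0.001, -1.0]] -140.8182625502882
(-1, 1, -1, 1, -1) [[-0.966, -0.26, -0.002], [-0.26, 0.966, -0.0], [0.002, 0.0, -1.0]] -164.9187274655844
```

```bash
python3 - <<'E'
from h import *
yaw=-.057; ex=np.array([np.cos(yaw),np.sin(yaw)]);ey=np.array([-ex[1],ex[0]]);o=np.array([.677,.155])
for n in ['scene','side']:
    c=load(n+'0');P=cloud(c);Z=P[...,2];q=P[...,:2]-o;U=q@ex;V=q@ey
    reg=(abs(U+.06)<.12)&(abs(V)<.19)
    f=lambda m:(m.sum(),(np.percentile(U[m],[1,99])*1000).round(1),(np.percentile(V[m],[1,99])*1000).round(1)) if m.any() else 0
    print(n)
    print('front rim',f(reg&(abs(Z-.022)<.0015)&(abs(V)<.04)&(U<-.09)&(U>-.16)))
    print('back rim',f(reg&(abs(Z-.022)<.0015)&(abs(V)<.04)&(U>-.03)))
    print('floor',f(reg&(abs(Z-.008)<.002)&(abs(V)<.052)))
    print('walls V in',f(reg&(Z>.03)&(Z<.057)&(abs(V)<.08)&(U>-.1)&(U<-.02)))
    for z in (.035,.045,.058):print('z',z,f(reg&(abs(Z-z)<.004)&(abs(V)<.175)&(U<.03)&(U>-.17)))
E
```

```text
scene
front rim (np.int64(119), array([-126.7, -117.1]), array([-39.3,  38.5]))
back rim (np.int64(124), array([-1.6,  6.5]), array([-38.5,  39.3]))
floor (np.int64(2564), array([-162.8,    5.1]), array([-51.1,  51. ]))
walls V in (np.int64(118), array([-98.2, -20.8]), array([-55.6,  61.9]))
z 0.035 (np.int64(577), array([-120.1,    7.2]), array([-161.4,  163. ]))
z 0.045 (np.int64(575), array([-119.9,    6.7]), array([-161.8,  162.9]))
z 0.058 (np.int64(1019), array([-123.5,   10.4]), array([-162.1,  164.8]))
side
front rim (np.int64(35), array([-126.5, -119.8]), array([-37.4,  32.7]))
back rim (np.int64(7), array([39.9, 52.2]), array([-38.4, -22.6]))
floor (np.int64(342), array([-174.4,   55.2]), array([-48.7,  51. ]))
walls V in (np.int64(433), array([-99.4, -22.1]), array([-65.8,  58.3]))
z 0.035 (np.int64(577), array([-127.6,   -0.5]), array([-168.,  162.]))
z 0.045 (np.int64(484), array([-131.9,    1.2]), array([-168.3,  161.9]))
z 0.058 (np.int64(710), array([-126.8,    2.7]), array([-168.4,  164.4]))
```

```bash
cat >> h.py <<'E'
import json
def log():
    s=read_state(); open('log.txt','a').write(json.dumps([s['joints'].tolist(),s['eef_pos'].tolist(),s['orientation'].tolist()])+'\n')
    print('t',round(s['t'],2),'q',s['joints'].round(2).tolist(),'p',s['eef_pos'].round(4).tolist(),'o',s['orientation'].round(3).tolist(),'F',s['force'].round(1).tolist(),'w',round(s['gripper_width'],3))
E
L='from h import log;log()'
python3 -c "$L"
python3 -m pendant '[{"dz":0.04,"dy":-0.03,"dx":0.01,"az":-0.017},{"dz":0.04,"dy":-0.03,"dx":0.01,"az":-0.017},{"dz":0.02,"dy":-0.04,"dx":0.01,"az":-0.017},{"dz":0.02,"dy":-0.04,"dx":0.01,"az":-0.017}]'; python3 -c "$L"
python3 -m pendant '[{"dy":-0.045,"dx":0.02,"az":-0.017},{"dy":-0.045,"dx":0.02,"az":-0.017},{"dy":-0.045,"dx":0.02,"az":-0.017},{"dy":-0.045,"dx":0.02,"az":-0.017}]'; python3 -c "$L"
python3 -m pendant '[{"dy":-0.045,"dx":0.02,"az":-0.017},{"dy":-0.045,"dx":0.02,"az":-0.017},{"dy":-0.045,"dx":0.02,"az":-0.017},{"dy":-0.045,"dx":0.02,"az":-0.017}]'; python3 -c "$L"
python3 -m pendant '[{"dy":-0.045,"dx":0.02,"az":-0.017},{"dy":-0.045,"dx":0.02,"az":-0.017},{"dy":-0.045,"dx":0.02,"az":-0.017},{"dy":-0.045,"dx":0.02,"az":-0.017}]'; python3 -c "$L"
```

```text
t 0.15 q [-0.9, 0.5, -0.43, 1.55, 0.22, 1.14, -0.21] p [0.257, 0.5965, 0.2385] o [-3.14, -0.0, 2.735] F [0.0, -0.4, -1.0] w 1.001
t 0.15 q [-0.9, 0.5, -0.43, 1.55, 0.22, 1.14, -0.21] p [0.257, 0.5965, 0.2385] o [-3.14, -0.0, 2.735] F [0.0, -0.4, -1.0] w 1.001
t 0.15 q [-0.9, 0.5, -0.43, 1.55, 0.22, 1.14, -0.21] p [0.257, 0.5965, 0.2385] o [-3.14, -0.0, 2.735] F [0.0, -0.4, -1.0] w 1.001
t 0.15 q [-0.9, 0.5, -0.43, 1.55, 0.22, 1.14, -0.21] p [0.257, 0.5965, 0.2385] o [-3.14, -0.0, 2.735] F [0.0, -0.4, -1.0] w 1.001
t 0.15 q [-0.9, 0.5, -0.43, 1.55, 0.22, 1.14, -0.21] p [0.257, 0.5965, 0.2385] o [-3.14, -0.0, 2.735] F [0.0, -0.4, -1.0] w 1.001invalid input at $[0]: expected keys ax, ay, az, dx, dy, dz, hand
invalid input at $[0]: expected keys ax, ay, az, dx, dy, dz, hand
invalid input at $[0]: expected keys ax, ay, az, dx, dy, dz, hand
invalid input at $[0]: expected keys ax, ay, az, dx, dy, dz, hand
```

```bash
L='from h import log;log()'
python3 -m pendant '[{"ax":0,"ay":0,"az":-0.017,"dx":0.01,"dy":-0.03,"dz":0.04,"hand":85},{"ax":0,"ay":0,"az":-0.017,"dx":0.01,"dy":-0.03,"dz":0.04,"hand":85},{"ax":0,"ay":0,"az":-0.017,"dx":0.01,"dy":-0.04,"dz":0.02,"hand":85},{"ax":0,"ay":0,"az":-0.017,"dx":0.01,"dy":-0.04,"dz":0.02,"hand":85}]'; python3 -c "$L"
python3 -m pendant '[{"ax":0,"ay":0,"az":-0.017,"dx":0.02,"dy":-0.045,"dz":0,"hand":85},{"ax":0,"ay":0,"az":-0.017,"dx":0.02,"dy":-0.045,"dz":0,"hand":85},{"ax":0,"ay":0,"az":-0.017,"dx":0.02,"dy":-0.045,"dz":0,"hand":85},{"ax":0,"ay":0,"az":-0.017,"dx":0.02,"dy":-0.045,"dz":0,"hand":85}]'; python3 -c "$L"
python3 -m pendant '[{"ax":0,"ay":0,"az":-0.017,"dx":0.02,"dy":-0.045,"dz":0,"hand":85},{"ax":0,"ay":0,"az":-0.017,"dx":0.02,"dy":-0.045,"dz":0,"hand":85},{"ax":0,"ay":0,"az":-0.017,"dx":0.02,"dy":-0.045,"dz":0,"hand":85},{"ax":0,"ay":0,"az":-0.017,"dx":0.02,"dy":-0.045,"dz":0,"hand":85}]'; python3 -c "$L"
python3 -m pendant '[{"ax":0,"ay":0,"az":-0.017,"dx":0.02,"dy":-0.045,"dz":0,"hand":85},{"ax":0,"ay":0,"az":-0.017,"dx":0.02,"dy":-0.045,"dz":0,"hand":85},{"ax":0,"ay":0,"az":-0.017,"dx":0.02,"dy":-0.045,"dz":0,"hand":85},{"ax":0,"ay":0,"az":-0.017,"dx":0.02,"dy":-0.045,"dz":0,"hand":85}]'; python3 -c "$L"
```

```text
t: 0.48
eef_pos: [0.2891, 0.4845, 0.3364]
orientation: [3.141, -0.001, 2.52]
force: [0.9, -0.5, 0.2]
gripper_width: 1.0
t 0.48 q [-0.75, 0.26, -0.4, 1.65, 0.1, 1.25, -0.22] p [0.2891, 0.4845, 0.3364] o [3.141, -0.001, 2.52] F [0.9, -0.5, 0.2] w 1.0
t: 0.82
eef_pos: [0.3534, 0.339, 0.3354]
orientation: [3.141, 0.0, 2.305]
force: [1.5, 0.7, -1.1]
gripper_width: 0.995
t 0.82 q [-0.56, 0.1, -0.28, 1.82, 0.03, 1.22, -0.12] p [0.3534, 0.339, 0.3354] o [3.141, 0.0, 2.305] F [1.5, 0.7, -1.1] w 0.995
t: 1.15
eef_pos: [0.4173, 0.195, 0.3354]
orientation: [3.141, -0.0, 2.091]
force: [0.3, -0.4, 0.2]
gripper_width: 0.994
t 1.15 q [-0.37, 0.04, -0.13, 1.89, 0.01, 1.21, 0.02] p [0.4173, 0.195, 0.3354] o [3.141, -0.0, 2.091] F [0.3, -0.4, 0.2] w 0.994
t: 1.48
eef_pos: [0.4813, 0.0511, 0.3354]
orientation: [3.141, 0.0, 1.878]
force: [1.3, 0.5, -0.3]
gripper_width: 0.998
t 1.48 q [-0.2, 0.08, 0.04, 1.84, -0.0, 1.21, 0.15] p [0.4813, 0.0511, 0.3354] o [3.141, 0.0, 1.878] F [1.3, 0.5, -0.3] w 0.998
```

```bash
L='from h import log;log()'
python3 -m pendant '[{"ax":0,"ay":0,"az":-0.017,"dx":0.01,"dy":-0.048,"dz":0,"hand":85},{"ax":0,"ay":0,"az":-0.017,"dx":0.01,"dy":-0.048,"dz":0,"hand":85},{"ax":0,"ay":0,"az":-0.017,"dx":0.01,"dy":-0.048,"dz":0,"hand":85},{"ax":0,"ay":0,"az":-0.017,"dx":0.01,"dy":-0.048,"dz":0,"hand":85}]'; python3 -c "$L"
python3 -m pendant '[{"ax":0,"ay":0,"az":-0.017,"dx":0.01,"dy":-0.048,"dz":0,"hand":85},{"ax":0,"ay":0,"az":-0.017,"dx":0.01,"dy":-0.048,"dz":0,"hand":85},{"ax":0,"ay":0,"az":-0.017,"dx":0.01,"dy":-0.048,"dz":-0.02,"hand":85},{"ax":0,"ay":0,"az":-0.014,"dx":0.01,"dy":-0.048,"dz":-0.02,"hand":85}]'; python3 -c "$L"
cat > fit.py <<'E'
from kin import *
import json
S=[json.loads(l) for l in open('log.txt')]
def parts(q,x):
    b,d1,d3,a3,d5,a5,d7,a7,ax2=x
    o=R.from_euler
    r=o('z',b-q[0]);p=np.array([0,0,d1])
    p=p+r.apply([ax2,0,0]); r=r*o('y',q[1]); r=r*o('z',-q[2]); p=p+r.apply([a3,0,d3]);el=p; r=r*o('y',q[3]); r=r*o('z',-q[4]); p=p+r.apply([a5,0,d5]);wr=p
    r=r*o('y',q[5]); p=p+r.apply([a7,0,0]); r=r*o('z',-q[6]);p=p+r.apply([0,0,d7]); return p,r,el,wr
def res(x): return np.concatenate([parts(s[0],x)[0]-s[1] for s in S])
best=min((least_squares(res,[b,.3,.35,0,.35,0,.25,0,0]) for b in (0,1.57,-1.57,3.14)),key=lambda s:s.cost)
X=best.x
if __name__=='__main__':
    print(X.round(4),abs(best.fun).max())
    for s in S[::3]:
        r=parts(s[0],X)[1];t=R.from_euler('xyz',s[2]);print((r.inv()*t).as_rotvec().round(3))
E
python3 fit.py
```

```text
t: 1.82
eef_pos: [0.513, -0.1025, 0.3352]
orientation: [-3.141, -0.0, 1.664]
force: [1.1, -0.2, 0.3]
gripper_width: 0.994
t 1.82 q [-0.02, 0.16, 0.19, 1.76, -0.03, 1.22, 0.27] p [0.513, -0.1025, 0.3352] o [-3.141, -0.0, 1.664] F [1.1, -0.2, 0.3] w 0.994
t: 2.15
eef_pos: [0.5456, -0.2551, 0.3044]
orientation: [3.139, 0.001, 1.46]
force: [1.1, 0.8, -0.9]
gripper_width: 0.993
t 2.15 q [0.16, 0.33, 0.3, 1.62, -0.1, 1.2, 0.37] p [0.5456, -0.2551, 0.3044] o [3.139, 0.001, 1.46] F [1.1, 0.8, -0.9] w 0.993
[-4.8400e-02  2.5779e+00  4.8810e-01  6.5000e-03  4.5540e-01 -9.9500e-02
  2.6632e+00  2.4900e-02 -1.0000e-04] 0.005447833518292755
[ 0.    -0.     1.522]
[ 0.    -0.     1.522]
[-0.     0.     1.522]
[ 0.    -0.     1.522]
```

```bash
L='from h import log;log()'
python3 -m pendant '[{"ax":-0.028,"ay":0.003,"az":0,"dx":0,"dy":-0.01,"dz":-0.03,"hand":85},{"ax":-0.028,"ay":0.003,"az":0,"dx":0,"dy":-0.02,"dz":-0.03,"hand":85}]'; python3 -c "$L"
python3 -m pendant '[{"ax":-0.028,"ay":0.003,"az":0,"dx":0,"dy":-0.02,"dz":-0.03,"hand":85},{"ax":-0.028,"ay":0.003,"az":0,"dx":0,"dy":-0.02,"dz":-0.03,"hand":85},{"ax":0,"ay":0,"az":0,"dx":0,"dy":0,"dz":0,"hand":85}]'; python3 -c "$L"
python3 - <<'E'
import re
s=open('fit.py').read()
s=s.replace("best=min((least_squares(res,[b,.3,.35,0,.35,0,.25,0,0]) for b in (0,1.57,-1.57,3.14)),key=lambda s:s.cost)\nX=best.x","f=lambda y:np.r_[0,y]\nbest=least_squares(lambda y:res(f(y)),[.3,.35,0,.35,0,.25,0,0])\nX=f(best.x)")
open('fit.py','w').write(s)
E
python3 fit.py
```

```text
t: 2.32
eef_pos: [0.5441, -0.282, 0.2556]
orientation: [3.139, 0.182, 1.455]
force: [0.1, 0.6, -0.4]
gripper_width: 0.997
t 2.32 q [0.07, 0.37, 0.33, 1.71, 0.07, 1.03, 0.23] p [0.5441, -0.282, 0.2556] o [3.139, 0.182, 1.455] F [0.1, 0.6, -0.4] w 0.997
t: 2.57
eef_pos: [0.5419, -0.306, 0.2013]
orientation: [-3.13, 0.355, 1.47]
force: [-1.1, 0.9, -1.0]
gripper_width: 0.995
t 2.57 q [-0.03, 0.44, 0.39, 1.79, 0.24, 0.88, 0.07] p [0.5419, -0.306, 0.2013] o [-3.13, 0.355, 1.47] F [-1.1, 0.9, -1.0] w 0.995
[0.     0.4649 0.5074 0.005  0.4723 0.0011 0.4692 0.0492 0.0422] 0.038658855760665106
[0.    0.    1.571]
[0.    0.    1.571]
[ 0.    -0.     1.571]
[0.    0.    1.571]
[ 0.    -0.     1.571]
```

```bash
cat > fit.py <<'E'
from kin import *
import json
S=[json.loads(l) for l in open('log.txt')]
o=R.from_euler
def frames(q):
    r1=o('z',-q[0]);r2=r1*o('y',q[1]);r3=r2*o('z',-q[2]);r4=r3*o('y',q[3]);r5=r4*o('z',-q[4]);r6=r5*o('y',q[5]);r7=r6*o('z',-q[6]);return [r1,r2,r3,r4,r5,r6,r7]
# unknowns: d1; r1 x,y; r3 x,y,z ; r5 x,y,z ; r6 x,z(+tool)   (y after y-joint merges with previous)
def A(q):
    f=[r.as_matrix() for r in frames(q)]
    return np.c_[[0,0,1],f[0][:,:2],f[2],f[4],f[5][:,[0,2]]]
M=np.vstack([A(s[0]) for s in S]);y=np.concatenate([s[1] for s in S])
x0=np.array([.33,0,0,0,0,.4,0,0,.4,0,.3]);lam=3e-3
X=x0+np.linalg.solve(M.T@M+lam**2*np.eye(11),M.T@(y-M@x0))
fkp=lambda q:A(q)@X
fkr=lambda q:frames(q)[6]*o('z',np.pi/2)
if __name__=='__main__':
    print(X.round(4),abs(M@X-y).max(),np.linalg.svd(M)[1].round(3))
E
python3 fit.py
```

```text
[ 3.464e-01 -0.000e+00 -1.480e-02  0.000e+00 -1.170e-02  5.057e-01
  0.000e+00 -4.000e-04  4.707e-01 -0.000e+00  3.511e-01] 1.676812651452142e-06 [7.182 7.123 6.166 1.059 0.955 0.504 0.453 0.288 0.214 0.168 0.124]
```

```bash
cat > ik.py <<'E'
from fit import *
LO=np.array([-2.88,-.31,-1.54,.2,-1.41,.19,-2.57])+.03;HI=np.array([2.88,2.03,1.56,2.42,4.55,2.02,2.57])-.03
def ik(p,r,q0,w=.01):
    def f(q): return np.r_[(fkp(q)-p)*5,(fkr(q)*r.inv()).as_rotvec(),w*(q-q0)]
    s=least_squares(f,np.clip(q0,LO+1e-6,HI-1e-6),bounds=(LO,HI))
    q=s.x;return q,np.linalg.norm(fkp(q)-p),np.linalg.norm((fkr(q)*r.inv()).as_rotvec())
def tool(heading,a):
    # z along heading, a below horizontal; x axis "up" side (bottle z) ; jaw y horizontal
    h=np.array([np.cos(heading),np.sin(heading),0]);z=h*np.cos(a)-np.array([0,0,1])*np.sin(a)
    x=h*np.sin(a)+np.array([0,0,1])*np.cos(a); y=np.cross(z,x); return R.from_matrix(np.c_[x,y,z])
E
python3 - <<'E'
from ik import *
q0=np.array(S[-1][0])
rng=np.random.default_rng(0);seeds=[q0,q0+[0,0,0,0,1.5,0,0],q0+[0,0,0,0,3,0,0]]+[rng.uniform(LO,HI) for _ in range(8)]
for a in (0,20,35,50):
  for ph in (-60,-30,-3,30,60,84):
    r=tool(np.radians(ph),np.radians(a)); g=np.array([.617,.157,.083]);p=g+.011*r.as_matrix()[:,2]
    best=min((ik(p,r,s,.002) for s in seeds),key=lambda t:t[1]*5+t[2]+0.02*abs(t[0][4]-q0[4]))
    print(a,ph,best[0].round(2).tolist(),round(best[1],4),round(best[2],4))
E
```

```text
0 -60 [-1.27, 1.35, 0.61, 1.6, 0.8, 1.25, 2.13] 0.0 0.0
0 -30 [-1.34, 1.29, 0.53, 2.01, 1.48, 1.05, 1.51] 0.0 0.0
0 -3 [-1.1, 1.31, 0.4, 2.27, 2.21, 1.47, 1.02] 0.0 0.0
0 30 [-0.97, 1.67, 0.78, 2.29, 2.72, 1.99, 0.54] 0.0 0.0
0 60 [1.32, 2.0, -1.28, 1.95, 0.25, 0.34, 0.27] 0.0 0.0
0 84 [1.12, 1.94, -1.39, 1.62, 0.27, 0.92, 0.18] 0.0 0.0
20 -60 [-1.22, 1.11, 0.58, 1.71, 0.75, 1.02, 2.25] 0.0 0.0
20 -30 [-1.22, 0.98, 0.47, 2.11, 1.62, 0.83, 1.65] 0.0 0.0
20 -3 [-0.9, 0.93, 0.3, 2.37, 2.5, 1.17, 1.28] 0.0 0.0
20 30 [1.19, 2.0, -1.37, 2.34, 2.9, 0.8, -2.52] 0.0 0.0
20 60 [1.07, 1.36, -1.06, 2.06, -1.06, 0.22, 1.14] 0.0 0.0001
20 84 [1.05, 1.57, -1.28, 1.73, 0.25, 0.74, 0.05] 0.0 0.0
35 -60 [-1.14, 0.94, 0.55, 1.77, 0.66, 0.88, 2.4] 0.0 0.0
35 -30 [-1.16, 0.81, 0.52, 2.12, 1.54, 0.56, 1.91] 0.0 0.0
35 -3 [-0.7, 0.68, 0.18, 2.34, 2.54, 0.79, 1.55] 0.0 0.0
35 30 [1.03, 1.77, -1.51, 2.31, 2.49, 1.0, -2.52] 0.0 0.0
35 60 [1.14, 1.68, -1.51, 2.06, 1.53, 0.62, -1.37] 0.0 0.0
35 84 [0.96, 1.32, -1.21, 1.78, 0.3, 0.66, -0.13] 0.0 0.0
50 -60 [-0.91, 0.76, 0.36, 1.79, 0.64, 0.81, 2.54] 0.0 0.0
50 -30 [-1.07, 0.69, 0.57, 2.08, 1.05, 0.33, 2.54] 0.0 0.0
50 -3 [-0.52, 0.54, 0.06, 2.23, 2.26, 0.38, 1.99] 0.0 0.0
50 30 [0.9, 1.43, -1.51, 2.2, 2.05, 0.97, -2.54] 0.0006 0.009
50 60 [0.63, 0.77, -0.77, 2.03, -0.57, 0.22, 0.12] 0.0 0.0
50 84 [0.79, 1.05, -1.07, 1.8, 0.28, 0.63, -0.26] 0.0 0.0
```

```bash
python3 - <<'E'
from ik import *
from scipy.spatial.transform import Slerp
q=np.array(S[-1][0]);a=np.radians(28);psi=1.461
def lying(a): 
    h=np.array([np.cos(psi),np.sin(psi),0]);z=-h*np.sin(a)-np.array([0,0,1])*np.cos(a);x=h*np.cos(a)-np.array([0,0,1])*np.sin(a);return R.from_matrix(np.c_[x,np.cross(z,x),z])
print((lying(np.radians(20)).inv()*fkr(q)).as_rotvec())
W=[(np.array([.547,-.33,.027]),lying(a)),(np.array([.547,-.33,.2]),lying(a)),(np.array([.52,-.25,.30]),tool(psi,a)),(np.array([.45,-.05,.30]),tool(.7,a)),(np.array([.42,.14,.25]),tool(-.057,a)),(np.array([.5,.157,.16]),tool(-.057,a)),(np.array([.617,.157,.16]),tool(-.057,a)),(np.array([.617,.157,.083]),tool(-.057,a))]
gp=fkp(q)-.011*fkr(q).as_matrix()[:,2];pr=fkr(q)
for g,r in W:
    sl=Slerp([0,1],R.concatenate([pr,r]));bad=0;mj=0
    for t in np.linspace(0,1,16)[1:]:
        rr=sl(t);gg=gp+(g-gp)*t;qn,e,f=ik(gg+.011*rr.as_matrix()[:,2],rr,q,.02);bad=max(bad,e*5+f);mj=max(mj,abs(qn-q).max());q=qn
    gp,pr=g,r;print(q.round(2).tolist(),'err',round(bad,3),'maxstep',round(mj,2))
E
```

```text
[ 0.00811018 -0.00558723 -0.00819305]
[-0.1, 0.79, 0.47, 1.86, 0.33, 0.51, -0.17] err 0.0 maxstep 0.03
[-0.13, 0.5, 0.49, 1.81, 0.35, 0.81, -0.04] err 0.0 maxstep 0.02
[0.77, 0.74, 0.06, 1.42, -0.79, 1.8, 0.88] err 0.0 maxstep 0.12
[1.27, 0.16, -0.54, 2.39, -1.31, 1.04, 0.85] err 0.021 maxstep 0.6
[0.7, -0.28, -1.21, 2.39, 0.43, 0.32, -2.54] err 0.67 maxstep 1.2
[1.05, -0.28, -1.51, 2.39, 0.42, 0.22, -2.54] err 0.853 maxstep 0.08
[-1.67, 1.15, 1.34, 2.18, -1.38, 0.22, -1.33] err 0.983 maxstep 2.96
[-1.7, 1.44, 1.26, 2.13, -1.38, 0.22, -1.63] err 0.483 maxstep 0.02
```

```bash
python3 - <<'E'
from ik import *
a=np.radians(28)
r=tool(-.057,a)
qa=np.array([-0.13, 0.5, 0.49, 1.81, 0.35, 0.81, -0.04])
q=np.array([-.8,.8,.25,2.35,2.5,1,1.4]);path={}
for g in ([.617,.157,.09],[.617,.157,.125],[.55,.157,.17],[.5,.157,.2],[.45,.157,.3],[.45,0.0,.35],[.45,-.1,.35]):
    g=np.array(g);q,e,f=ik(g+.011*r.as_matrix()[:,2],r,q,.02);print(g,q.round(2).tolist(),round(e,4),round(f,4))
    path[tuple(g)]=q.copy()
for qb in [path[(.5,.157,.2)],path[(.45,0.,.35)],path[(.45,-.1,.35)]]:
  print('--')
  for t in np.linspace(0,1,9):
    qq=qa+(qb-qa)*t; m=fkr(qq).as_matrix();a_=a;bz=m[:,0]*np.cos(a)-m[:,2]*np.sin(a)
    print((fkp(qq)-.011*m[:,2]).round(3).tolist(),'toolz',m[:,2].round(2).tolist(),'bz',bz.round(2).tolist())
E
```

```text
[0.617 0.157 0.09 ] [-0.8, 0.76, 0.25, 2.37, 2.54, 0.96, 1.43] 0.0 0.0001
[0.617 0.157 0.125] [-0.82, 0.67, 0.28, 2.38, 2.52, 0.89, 1.49] 0.0 0.0001
[0.55  0.157 0.17 ] [0.31, 1.01, -1.27, 2.39, 2.2, 1.63, 2.43] 0.0147 0.105
[0.5   0.157 0.2  ] [0.29, 1.13, -1.51, 2.39, 2.03, 1.91, 2.51] 0.0231 0.1901
[0.45  0.157 0.3  ] [0.47, 0.18, -1.51, 2.39, 1.45, 1.1, 2.54] 0.0231 0.1977
[0.45 0.   0.35] [0.75, 0.05, -1.51, 2.39, 1.43, 1.08, 2.54] 0.0561 0.4457
[ 0.45 -0.1   0.35] [1.03, -0.19, -1.02, 2.39, 1.91, 0.22, 2.54] 0.105 0.2992
--
[0.55, -0.328, 0.202] toolz [-0.04, -0.47, -0.88] bz [0.1, 0.99, -0.0]
[0.493, -0.266, 0.132] toolz [-0.22, -0.52, -0.83] bz [-0.38, 0.92, 0.09]
[0.448, -0.22, 0.093] toolz [-0.29, -0.62, -0.73] bz [-0.68, 0.63, 0.38]
[0.428, -0.179, 0.073] toolz [-0.23, -0.73, -0.64] bz [-0.67, 0.24, 0.7]
[0.433, -0.131, 0.061] toolz [-0.06, -0.79, -0.61] bz [-0.42, -0.07, 0.9]
[0.454, -0.066, 0.06] toolz [0.17, -0.77, -0.62] bz [-0.09, -0.2, 0.98]
[0.481, 0.015, 0.076] toolz [0.42, -0.64, -0.65] bz [0.15, -0.16, 0.98]
[0.504, 0.103, 0.122] toolz [0.64, -0.44, -0.63] bz [0.
[... 696 characters left out ...]
.75, -0.46, -0.47] bz [0.05, 0.08, 1.0]
--
[0.55, -0.328, 0.202] toolz [-0.04, -0.47, -0.88] bz [0.1, 0.99, -0.0]
[0.549, -0.334, 0.211] toolz [0.05, -0.49, -0.87] bz [-0.35, 0.94, -0.01]
[0.556, -0.329, 0.232] toolz [0.17, -0.51, -0.84] bz [-0.73, 0.68, -0.01]
[0.569, -0.314, 0.264] toolz [0.32, -0.52, -0.8] bz [-0.96, 0.28, 0.03]
[0.58, -0.288, 0.302] toolz [0.46, -0.51, -0.73] bz [-0.98, -0.16, 0.14]
[0.587, -0.249, 0.339] toolz [0.59, -0.48, -0.65] bz [-0.79, -0.49, 0.36]
[0.587, -0.201, 0.365] toolz [0.69, -0.43, -0.58] bz [-0.49, -0.58, 0.66]
[0.577, -0.147, 0.371] toolz [0.75, -0.37, -0.54] bz [-0.15, -0.38, 0.91]
[0.556, -0.096, 0.352] toolz [0.78, -0.31, -0.55] bz [0.11, 0.04, 0.99]
```

```bash
python3 - <<'E'
from ik import *
from scipy.spatial.transform import Slerp
psi=1.461
def lying(a): 
    h=np.array([np.cos(psi),np.sin(psi),0]);z=-h*np.sin(a)-np.array([0,0,1])*np.cos(a);x=h*np.cos(a)-np.array([0,0,1])*np.sin(a);return R.from_matrix(np.c_[x,np.cross(z,x),z])
for ad in (20,28,36):
 a=np.radians(ad)
 for xy in ([.547,-.33],[.55,-.2],[.6,-.2],[.5,-.2]):
  q=np.array(S[-1][0]);gp=fkp(q)-.011*fkr(q).as_matrix()[:,2];pr=fkr(q);out=[]
  for g,r in [([.547,-.33,.027],lying(a)),([.547,-.33,.2],lying(a)),(xy+[.25],tool(psi,a)),(xy+[.08],tool(psi,a))]:
    g=np.array(g);sl=Slerp([0,1],R.concatenate([pr,r]));bad=0;mj=0
    for t in np.linspace(0,1,13)[1:]:
        rr=sl(t);gg=gp+(g-gp)*t;qn,e,f=ik(gg+.011*rr.as_matrix()[:,2],rr,q,.02);bad=max(bad,e*5+f);mj=max(mj,abs(qn-q).max());q=qn
    gp,pr=g,r;out+=[round(bad,3),round(mj,2)]
  print(ad,xy,q.round(2).tolist(),out)
E
```

```text
20 [0.547, -0.33] [0.9, 1.23, -0.06, 1.07, -0.74, 1.8, 0.96] [np.float64(0.0), np.float64(0.03), np.float64(0.0), np.float64(0.03), np.float64(0.0), np.float64(0.16), np.float64(0.0), np.float64(0.02)]
20 [0.55, -0.2] [0.8, 1.1, -0.07, 1.4, -0.81, 1.6, 1.04] [np.float64(0.0), np.float64(0.03), np.float64(0.0), np.float64(0.03), np.float64(0.0), np.float64(0.14), np.float64(0.0), np.float64(0.02)]
20 [0.6, -0.2] [0.77, 1.15, -0.1, 1.29, -0.82, 1.61, 0.96] [np.float64(0.0), np.float64(0.03), np.float64(0.0), np.float64(0.03), np.float64(0.0), np.float64(0.14), np.float64(0.0), np.float64(0.02)]
20 [0.5, -0.2] [0.83, 1.06, -0.04, 1.51, -0.79, 1.59, 1.12] [np.float64(0.0), np.float64(0.03), np.float64(0.0), np.float64(0.03), np.float64(0.0), np.float64(0.14), np.float64(0.0), np.float64(0.02)]
28 [0.547, -0.33] [0.85, 1.15, 0.01, 1.15, -0.72, 1.7, 0.99] [np.float64(0.0), np.float64(0.03), np.float64(0.0), np.float64(0.03), np.float64(0.0), np.float64(0.16), np.float64(0.0), np.float64(0.02)]
28 [0.55, -0.2] [0.73, 1.02, -0.01, 1.47, -0.8, 1.51, 1.05] [np.float64(0.0), np.float64(0.03), n
[... 602 characters left out ...]
float64(0.0), np.float64(0.03), np.float64(0.0), np.float64(0.16), np.float64(0.0), np.float64(0.02)]
36 [0.55, -0.2] [0.66, 0.94, 0.06, 1.53, -0.79, 1.42, 1.04] [np.float64(0.0), np.float64(0.05), np.float64(0.0), np.float64(0.03), np.float64(0.0), np.float64(0.14), np.float64(0.0), np.float64(0.02)]
36 [0.6, -0.2] [0.64, 0.99, 0.02, 1.41, -0.79, 1.43, 0.95] [np.float64(0.0), np.float64(0.05), np.float64(0.0), np.float64(0.03), np.float64(0.0), np.float64(0.14), np.float64(0.0), np.float64(0.02)]
36 [0.5, -0.2] [0.68, 0.9, 0.1, 1.63, -0.78, 1.41, 1.12] [np.float64(0.0), np.float64(0.05), np.float64(0.0), np.float64(0.03), np.float64(0.0), np.float64(0.14), np.float64(0.0), np.float64(0.02)]
```

```bash
L='from h import log;log()'
python3 -m pendant '[{"ax":-0.022,"ay":0.002,"az":0,"dx":0.003,"dy":-0.017,"dz":-0.03,"hand":85},{"ax":-0.022,"ay":0.002,"az":0,"dx":0.0025,"dy":-0.016,"dz":-0.03,"hand":85},{"ax":0,"ay":0,"az":0,"dx":0,"dy":0,"dz":-0.03,"hand":85},{"ax":0,"ay":0,"az":0,"dx":0,"dy":0,"dz":-0.03,"hand":85},{"ax":0,"ay":0,"az":0,"dx":0,"dy":0,"dz":0,"hand":85}]'; python3 -c "$L"
python3 -c "
from h import *
snap('wrist','w1')"
```

```text
t: 2.98
eef_pos: [0.547, -0.3335, 0.108]
orientation: [-3.137, 0.49, 1.465]
force: [-0.1, 1.1, 0.2]
gripper_width: 0.993
t 2.98 q [-0.1, 0.62, 0.45, 1.85, 0.37, 0.68, -0.12] p [0.547, -0.3335, 0.108] o [-3.137, 0.49, 1.465] F [-0.1, 1.1, 0.2] w 0.993
```

View pics/w1.png

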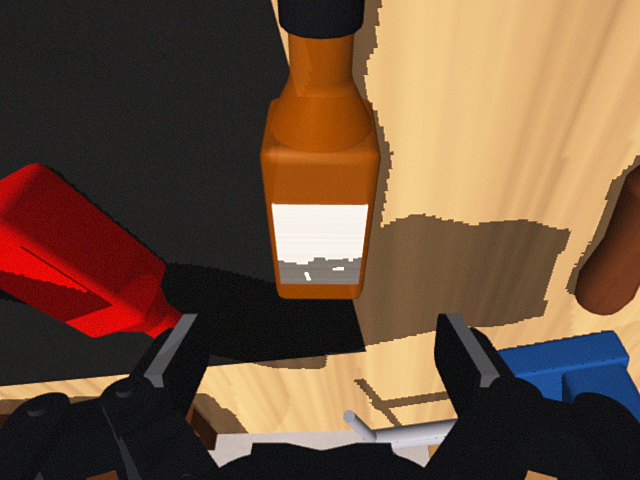

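```bash
python3 - <<'E'
from h import *
for f in ('side0','w1'):
    c=load(f);P=cloud(c);hsv=cv2.cvtColor(c['pixels'],cv2.COLOR_RGB2HSV)
    m=((hsv[...,0]<4)|(hsv[...,0]>176))&(hsv[...,1]>200)&(P[...,0]>.3)&(P[...,0]<.54)&(P[...,1]<-.2)
    q=P[m];k=q[q[:,0].argmax()];print(len(q),np.percentile(q,[1,99],axis=0).round(3).tolist(),k)
c=load('side0');print(cloud(c)[440:470:10,335:365:10].round(3).tolist())
E
```

```text
2932 [[0.342, -0.459, 0.002], [0.419, -0.32, 0.055]] [ 4.33560923e-01 -3.82662669e-01 -9.79740707e-05]
19750 [[0.363, -0.445, 0.004], [0.423, -0.315, 0.054]] [ 0.49419993 -0.46726829  0.00104318]
[[[0.407, -0.453, 0.038], [0.422, -0.46, 0.038], [0.446, -0.451, 0.001]], [[0.402, -0.464, 0.031], [0.413, -0.475, 0.041], [0.43, -0.478, 0.032]], [[0.401, -0.467, 0.002], [0.408, -0.486, 0.033], [0.431, -0.479, -0.0]]]
```

```bash
L='from h import log;log()'
python3 -m pendant '[{"ax":0,"ay":0,"az":0,"dx":0,"dy":0.001,"dz":-0.035,"hand":85},{"ax":0,"ay":0,"az":0,"dx":0,"dy":0,"dz":-0.035,"hand":85},{"ax":0,"ay":0,"az":0,"dx":0,"dy":0,"dz":-0.035,"hand":85},{"ax":0,"ay":0,"az":0,"dx":0,"dy":0,"dz":0,"hand":85},{"ax":0,"ay":0,"az":0,"dx":0,"dy":0,"dz":0,"hand":45},{"ax":0,"ay":0,"az":0,"dx":0,"dy":0,"dz":0,"hand":45},{"ax":0,"ay":0,"az":0,"dx":0,"dy":0,"dz":0,"hand":45},{"ax":0,"ay":0,"az":0,"dx":0,"dy":0,"dz":0,"hand":45},{"ax":0,"ay":0,"az":0,"dx":0,"dy":0,"dz":0,"hand":45},{"ax":0,"ay":0,"az":0,"dx":0,"dy":0,"dz":0,"hand":45},{"ax":0,"ay":0,"az":0,"dx":0,"dy":0,"dz":0,"hand":45}]' 60; python3 -c "$L"
```

```text
t: 3.95
eef_pos: [0.5505, -0.3355, 0.031]
orientation: [3.134, 0.493, 1.458]
force: [-1.9, 1.3, 5.8]
gripper_width: 0.6
t 3.95 q [-0.09, 0.76, 0.45, 1.86, 0.37, 0.54, -0.19] p [0.5505, -0.3355, 0.031] o [3.134, 0.493, 1.458] F [-1.9, 1.3, 5.8] w 0.6
```

```bash
L='from h import log;log()'
python3 -m pendant '[{"ax":0,"ay":0,"az":0,"dx":0,"dy":0,"dz":0.03,"hand":45},{"ax":0,"ay":0,"az":0,"dx":0,"dy":0,"dz":0.04,"hand":45},{"ax":0,"ay":0,"az":0,"dx":0,"dy":0,"dz":0.05,"hand":45},{"ax":0,"ay":0,"az":0,"dx":0,"dy":0,"dz":0.05,"hand":45},{"ax":0,"ay":0,"az":0,"dx":0,"dy":0,"dz":0,"hand":45},{"ax":0,"ay":0,"az":0,"dx":0,"dy":0,"dz":0,"hand":45}]' 80; python3 -c "$L"
python3 -c "
from h import *
snap('side','s2');snap('wrist','w2')"
```

```text
t: 4.45
eef_pos: [0.5517, -0.3355, 0.1687]
orientation: [3.128, 0.492, 1.456]
force: [-0.1, 1.0, -3.6]
gripper_width: 0.595
t 4.45 q [-0.1, 0.53, 0.46, 1.82, 0.37, 0.77, -0.08] p [0.5517, -0.3355, 0.1687] o [3.128, 0.492, 1.456] F [-0.1, 1.0, -3.6] w 0.595
```

View pics/s2.png

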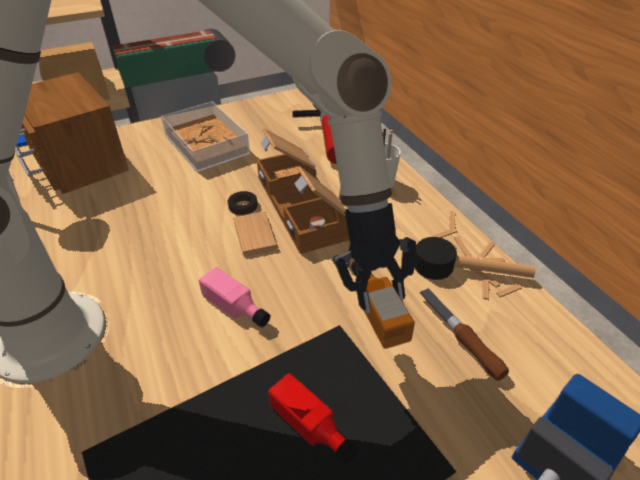

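View pics/w2.png

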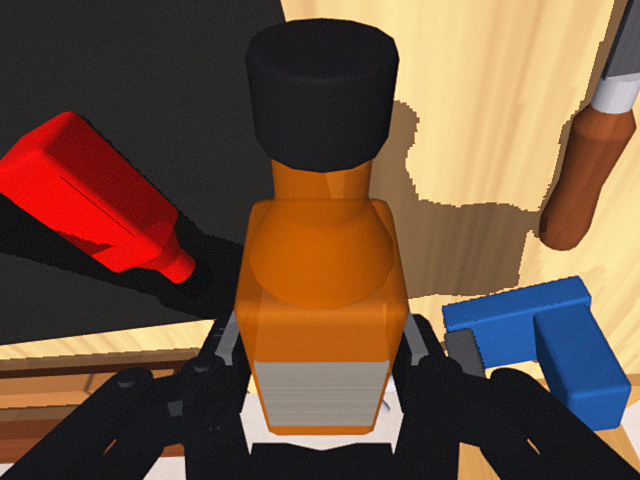

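```bash
cat > tilt.py <<'E'
import sys
from h import *
def run(f):
    c=load(f);P=cloud(c);hsv=cv2.cvtColor(c['pixels'],cv2.COLOR_RGB2HSV)
    m=np.zeros((480,640),bool);m[300:425,265:375]=True
    m&=c['depth']>0
    q=P[m];cc=np.median(q,0)
    for _ in range(4):
        w=np.linalg.svd(q-q.mean(0),full_matrices=0)[2][2]; d=abs((q-q.mean(0))@w); q=q[d<max(.002,np.percentile(d,90))]
    print('plane n',w.round(3),q.mean(0).round(4),'resid',d.mean(),len(q));return w,q
if __name__=='__main__': run(sys.argv[1])
E
python3 tilt.py w2
```

```text
plane n [0.    0.011 1.   ] [ 0.5508 -0.3265  0.1877] resid 0.0003585348202337355 11767
```

```bash
L='from h import log;log()'
python3 -m pendant '[{"ax":0.038,"ay":-0.004,"az":0,"dx":0,"dy":0.01,"dz":0.01,"hand":45},{"ax":0.038,"ay":-0.004,"az":0,"dx":0,"dy":0.01,"dz":0.01,"hand":45},{"ax":0.038,"ay":-0.004,"az":0,"dx":0,"dy":0.01,"dz":0.01,"hand":45},{"ax":0.038,"ay":-0.004,"az":0,"dx":0,"dy":0.01,"dz":0.01,"hand":45},{"ax":0.038,"ay":-0.004,"az":0,"dx":0,"dy":0.01,"dz":0.01,"hand":45},{"ax":0.038,"ay":-0.004,"az":0,"dx":0,"dy":0.01,"dz":0.01,"hand":45}]'; python3 -c "$L"
python3 -m pendant '[{"ax":0.038,"ay":-0.004,"az":0,"dx":0,"dy":0.01,"dz":0.01,"hand":45},{"ax":0.038,"ay":-0.004,"az":0,"dx":0,"dy":0.01,"dz":0.01,"hand":45},{"ax":0.038,"ay":-0.004,"az":0,"dx":0,"dy":0.01,"dz":0,"hand":45},{"ax":0.038,"ay":-0.004,"az":0,"dx":0,"dy":0.01,"dz":0,"hand":45},{"ax":0.038,"ay":-0.004,"az":0,"dx":0,"dy":0.01,"dz":0,"hand":45},{"ax":0.038,"ay":-0.004,"az":0,"dx":0,"dy":0.01,"dz":0,"hand":45},{"ax":0,"ay":0,"az":0,"dx":0,"dy":0,"dz":0,"hand":45}]'; python3 -c "$L"
```

```text
t: 5.05
eef_pos: [0.5489, -0.2862, 0.2118]
orientation: [3.141, -0.234, 1.462]
force: [-1.1, -0.1, -2.8]
gripper_width: 0.597
t 5.05 q [0.46, 0.51, 0.13, 1.59, -0.3, 1.17, 0.61] p [0.5489, -0.2862, 0.2118] o [3.141, -0.234, 1.462] F [-1.1, -0.1, -2.8] w 0.597
t: 5.63
eef_pos: [0.5452, -0.2399, 0.2198]
orientation: [-3.114, -0.956, 1.435]
force: [-1.4, -0.7, -5.0]
gripper_width: 0.599
t 5.63 q [0.77, 0.79, -0.02, 1.42, -0.7, 1.62, 0.85] p [0.5452, -0.2399, 0.2198] o [-3.114, -0.956, 1.435] F [-1.4, -0.7, -5.0] w 0.599
```

```bash
cat > up.py <<'E'
from h import *
from scipy.spatial.transform import Rotation as R
T0=R.from_euler('xyz',[3.128,.492,1.456]); n=T0.inv().apply([0,.011,1]); n[1]=0
bz_t=np.cross([0,1,0],n); bz_t/=np.linalg.norm(bz_t)
bz_t*=np.sign(T0.apply(bz_t)[1])
s=read_state();T=R.from_euler('xyz',s['orientation']);b=T.apply(bz_t)
ax=np.cross(b,[0,0,1]);ang=np.arcsin(np.linalg.norm(ax));print('bz',b.round(3),'turn fs',(ax/np.pi).round(4),'deg',np.degrees(ang).round(2),'toolz',T.apply([0,0,1]).round(3))
E
python3 up.py
```

```text
bz [0.03  0.13  0.991] turn fs [ 0.0415 -0.0097  0.    ] deg 7.69 toolz [ 0.083  0.813 -0.576]
```

```bash
L='from h import log;log()'
python3 -m pendant '[{"ax":0.021,"ay":-0.005,"az":0,"dx":0.01,"dy":0.02,"dz":-0.02,"hand":45},{"ax":0.0205,"ay":-0.005,"az":0,"dx":0.01,"dy":0.02,"dz":-0.02,"hand":45},{"ax":0,"ay":0,"az":0,"dx":0,"dy":0.01,"dz":-0.04,"hand":45},{"ax":0,"ay":0,"az":0,"dx":0,"dy":0,"dz":-0.04,"hand":45},{"ax":0,"ay":0,"az":0,"dx":0,"dy":0,"dz":-0.03,"hand":45},{"ax":0,"ay":0,"az":0,"dx":0,"dy":0,"dz":0,"hand":45},{"ax":0,"ay":0,"az":0,"dx":0,"dy":0,"dz":0,"hand":45}]'; python3 -c "$L";python3 up.py
python3 -c "
from h import *
c=snap('side','s3');snap('scene','c3')
P=cloud(c);hsv=cv2.cvtColor(c['pixels'],cv2.COLOR_RGB2HSV)
m=(hsv[...,0]>5)&(hsv[...,0]<16)&(hsv[...,1]>200)&(P[...,0]>.48)&(P[...,0]<.66)&(P[...,1]<-.08)&(P[...,1]>-.3)&(P[...,2]>0.003)
q=P[m];print(len(q),np.percentile(q,[1,50,99],axis=0).round(3).tolist())
"
```

```text
t: 6.22
eef_pos: [0.5646, -0.1977, 0.1066]
orientation: [3.118, -1.08, 1.484]
force: [-0.2, 0.6, -1.6]
gripper_width: 0.593
t 6.22 q [0.77, 0.99, -0.07, 1.44, -0.77, 1.53, 0.99] p [0.5646, -0.1977, 0.1066] o [3.118, -1.08, 1.484] F [-0.2, 0.6, -1.6] w 0.593
bz [-0.01  0.01  1.  ] turn fs [ 0.0033  0.0032 -0.    ] deg 0.83 toolz [ 0.1    0.876 -0.471]Traceback (most recent call last):
  File "<string>", line 6, in <module>
    q=P[m];print(len(q),np.percentile(q,[1,50,99],axis=0).round(3).tolist())
                        ~~~~~~~~~~~~~^^^^^^^^^^^^^^^^^^^^
    return _quantile_unchecked(
        a, q, axis, out, overwrite_input, method, keepdims, weights)
    return _ureduce(a,
                    func=_quantile_ureduce_func,
    ...<5 lines>...
                    overwrite_input=overwrite_input,
                    method=method)
    r = func(a, **kwargs)
    result = _quantile(arr,
                       quantiles=q,
    ...<2 lines>...
                       out=out,
                       weights=wgt)
    slices_having_nans = np.isnan(arr[-1, ...])
                                  ~~~^^^^^^^^^
IndexError: index -1 is out of bounds for axis 0 with size 0
```

View pics/s3.png

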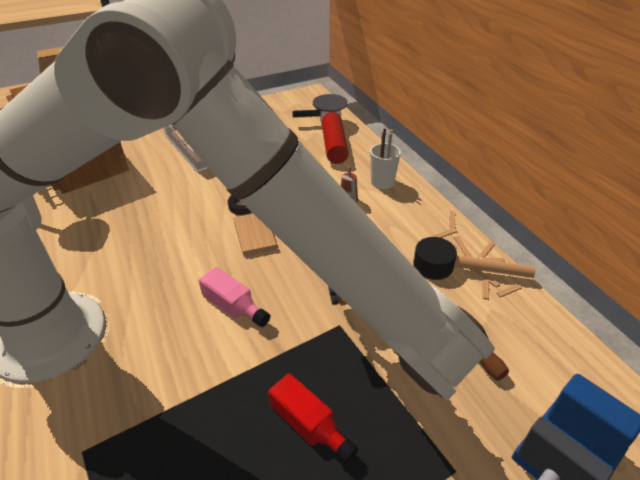

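View pics/c3.png

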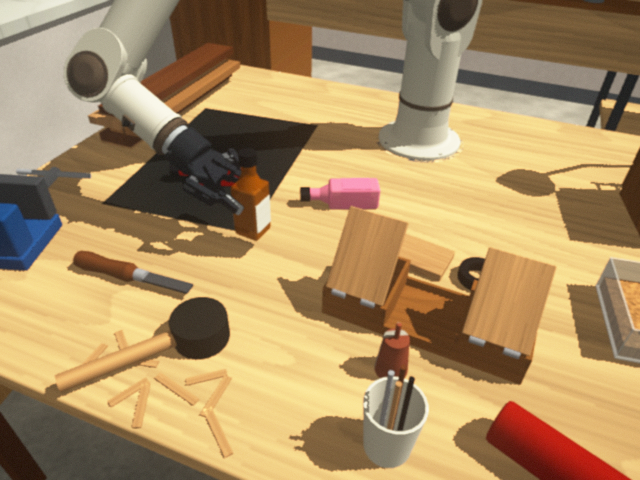

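```bash
python3 -c "
from h import *
c=load('c3');P=cloud(c);hsv=cv2.cvtColor(c['pixels'],cv2.COLOR_RGB2HSV)
for n,m in (('body',(hsv[...,0]>5)&(hsv[...,0]<16)&(hsv[...,1]>190)),('cap',hsv[...,2]<60)):
    m=m&(P[...,0]>.48)&(P[...,0]<.70)&(P[...,1]<-.08)&(P[...,1]>-.3)&(P[...,2]>(.003 if n=='body' else .185))
    q=P[m];print(n,len(q),np.percentile(q,[1,50,99],axis=0).round(3).tolist())
"
```

```text
body 1135 [[0.547, -0.215, 0.052], [0.583, -0.182, 0.148], [0.595, -0.166, 0.188]]
cap 552 [[0.534, -0.3, 0.186], [0.57, -0.199, 0.202], [0.583, -0.177, 0.214]]
```

```bash
L='from h import log;log()'
python3 -m pendant '[{"ax":0.0033,"ay":0.0032,"az":0,"dx":0,"dy":0,"dz":-0.03,"hand":45},{"ax":0,"ay":0,"az":0,"dx":0,"dy":0,"dz":-0.015,"hand":45},{"ax":0,"ay":0,"az":0,"dx":0,"dy":0,"dz":-0.006,"hand":45},{"ax":0,"ay":0,"az":0,"dx":0,"dy":0,"dz":-0.003,"hand":45},{"ax":0,"ay":0,"az":0,"dx":0,"dy":0,"dz":0,"hand":45},{"ax":0,"ay":0,"az":0,"dx":0,"dy":0,"dz":0,"hand":45}]'; python3 -c "$L";python3 up.py
```

```text
t: 6.82
eef_pos: [0.5651, -0.1985, 0.0666]
orientation: [3.133, -1.091, 1.47]
force: [-3.8, -0.2, 4.2]
gripper_width: 0.595
t 6.82 q [0.77, 1.06, -0.07, 1.41, -0.77, 1.51, 1.01] p [0.5651, -0.1985, 0.0666] o [3.133, -1.091, 1.47] F [-3.8, -0.2, 4.2] w 0.595
bz [-0.004 -0.001  1.   ] turn fs [-0.0004  0.0013  0.    ] deg 0.24 toolz [ 0.097  0.882 -0.461]
```

```bash
L='from h import log;log()'
python3 -m pendant '[{"ax":0,"ay":0,"az":0,"dx":0,"dy":0,"dz":0,"hand":60},{"ax":0,"ay":0,"az":0,"dx":0,"dy":0,"dz":0,"hand":70},{"ax":0,"ay":0,"az":0,"dx":0,"dy":0,"dz":0,"hand":80},{"ax":0,"ay":0,"az":0,"dx":0,"dy":0,"dz":0,"hand":85},{"ax":0,"ay":0,"az":0,"dx":0,"dy":0,"dz":0,"hand":85},{"ax":0,"ay":0,"az":0,"dx":0,"dy":0,"dz":0,"hand":85}]'; python3 -c "$L";python3 -c "
from h import *
snap('scene','c4')"
```

```text
t: 7.32
eef_pos: [0.5654, -0.1985, 0.0646]
orientation: [3.134, -1.09, 1.468]
force: [-0.8, 1.4, 0.7]
gripper_width: 0.993
t 7.32 q [0.77, 1.06, -0.07, 1.41, -0.77, 1.5, 1.01] p [0.5654, -0.1985, 0.0646] o [3.134, -1.09, 1.468] F [-0.8, 1.4, 0.7] w 0.993
```

View pics/c4.png

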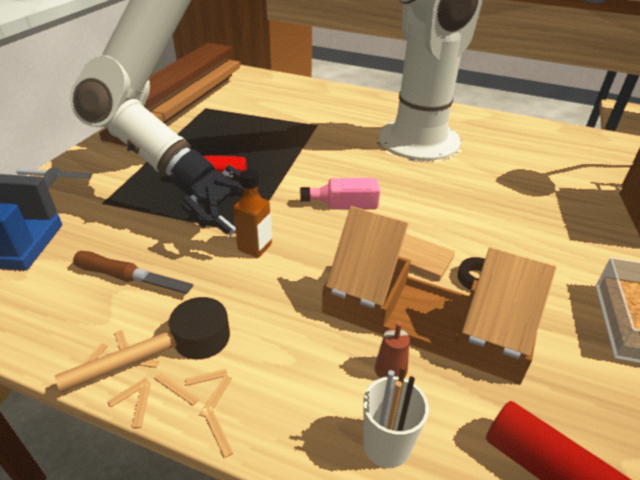

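```bash
L='from h import log;log()'
python3 -m pendant '[{"ax":0,"ay":0,"az":0,"dx":-0.002,"dy":-0.022,"dz":0.0115,"hand":85},{"ax":0,"ay":0,"az":0,"dx":-0.003,"dy":-0.03,"dz":0.016,"hand":85},{"ax":0,"ay":0,"az":0,"dx":-0.004,"dy":-0.04,"dz":0.021,"hand":85},{"ax":0,"ay":0,"az":0,"dx":-0.004,"dy":-0.04,"dz":0.021,"hand":85},{"ax":0,"ay":0,"az":0,"dx":0,"dy":-0.01,"dz":0.05,"hand":85},{"ax":0,"ay":0,"az":0,"dx":0,"dy":0,"dz":0.05,"hand":85},{"ax":0,"ay":0,"az":0,"dx":0,"dy":0,"dz":0.05,"hand":85},{"ax":0,"ay":0,"az":0,"dx":0,"dy":0,"dz":0.05,"hand":85}]'; python3 -c "$L"
python3 -m pendant '[{"ax":-0.038,"ay":0.004,"az":0,"dx":0,"dy":0,"dz":0.03,"hand":85},{"ax":-0.038,"ay":0.004,"az":0,"dx":0,"dy":0,"dz":0.03,"hand":85},{"ax":-0.038,"ay":0.004,"az":0,"dx":0,"dy":0,"dz":0,"hand":85},{"ax":-0.038,"ay":0.004,"az":0,"dx":0,"dy":0,"dz":0,"hand":85},{"ax":-0.038,"ay":0.004,"az":0,"dx":0,"dy":0,"dz":0,"hand":85},{"ax":-0.038,"ay":0.004,"az":0,"dx":0,"dy":0,"dz":0,"hand":85},{"ax":-0.038,"ay":0.004,"az":0,"dx":0,"dy":0,"dz":0,"hand":85},{"ax":-0.038,"ay":0.004,"az":0,"dx":0,"dy":0,"dz":0,"hand":85},{"ax":-0.038,"ay":0.004,"az":0,"dx":0,"dy":0,"dz":0,"hand":85},{"ax":0,"ay":0,"az":0,"dx":0,"dy":0,"dz":0,"hand":85}]'; python3 -c "$L"
python3 -c "
from h import *
snap('scene','c5');snap('side','s5')
for f in ('c5','s5'):
  c=load(f);P=cloud(c);hsv=cv2.cvtColor(c['pixels'],cv2.COLOR_RGB2HSV)
  for n,m in (('body',(hsv[...,0]>5)&(hsv[...,0]<16)&(hsv[...,1]>190)&(P[...,2]>.01)),('capside',(hsv[...,2]<70)&(P[...,2]<.166)&(P[...,2]>.14)),('captop',(hsv[...,2]<90)&(abs(P[...,2]-.17)<.003))):
    m=m&(P[...,0]>.48)&(P[...,0]<.70)&(P[...,1]<-.08)&(P[...,1]>-.26)
    q=P[m];print(n,len(q), np.percentile(q,[2,50,98],axis=0).round(3).tolist() if len(q) else '')
"
```

```text
t: 8.03
eef_pos: [0.5546, -0.3124, 0.2816]
orientation: [3.136, -1.091, 1.466]
force: [-0.7, 0.6, -0.9]
gripper_width: 0.996
t 8.03 q [0.86, 0.89, -0.03, 1.16, -0.75, 1.87, 0.8] p [0.5546, -0.3124, 0.2816] o [3.136, -1.091, 1.466] F [-0.7, 0.6, -0.9] w 0.996
t: 8.87
eef_pos: [0.5583, -0.3045, 0.3299]
orientation: [3.133, -0.008, 1.479]
force: [0.4, 2.2, -1.0]
gripper_width: 0.994
t 8.87 q [0.35, 0.37, 0.16, 1.5, -0.07, 1.27, 0.42] p [0.5583, -0.3045, 0.3299] o [3.133, -0.008, 1.479] F [0.4, 2.2, -1.0] w 0.994
body 1080 [[0.551, -0.213, 0.012], [0.584, -0.183, 0.105], [0.595, -0.166, 0.143]]
capside 137 [[0.564, -0.202, 0.147], [0.579, -0.185, 0.158], [0.583, -0.177, 0.165]]
captop 162 [[0.553, -0.206, 0.167], [0.57, -0.19, 0.17], [0.582, -0.177, 0.172]]
body 881 [[0.537, -0.221, 0.013], [0.551, -0.207, 0.107], [0.582, -0.178, 0.143]]
capside 108 [[0.549, -0.21, 0.146], [0.558, -0.206, 0.158], [0.576, -0.191, 0.166]]
captop 168 [[0.55, -0.209, 0.167], [0.564, -0.196, 0.17], [0.579, -0.181, 0.172]]
```

View pics/c5.png

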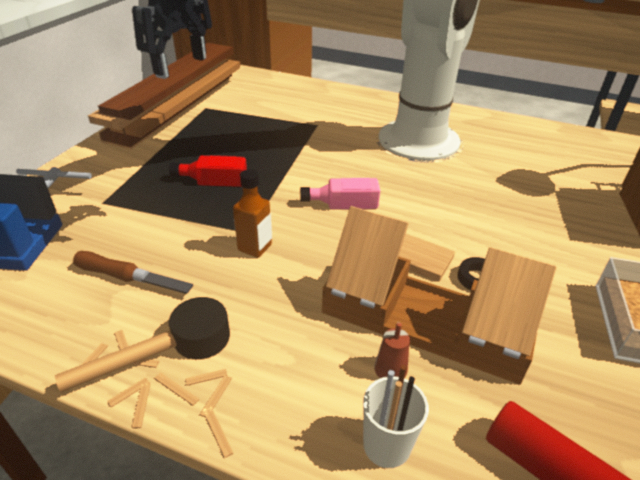

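```bash
L='from h import log;log()'
python3 -m pendant '[{"ax":0,"ay":0,"az":0,"dx":0.003,"dy":0.046,"dz":0,"hand":85},{"ax":0,"ay":0,"az":0,"dx":0.0033,"dy":0.046,"dz":0,"hand":85},{"ax":0,"ay":0,"az":0,"dx":0.0033,"dy":0.046,"dz":0,"hand":85},{"ax":0,"ay":0,"az":0,"dx":0,"dy":0,"dz":-0.04,"hand":85},{"ax":0,"ay":0,"az":0,"dx":0,"dy":0,"dz":-0.04,"hand":85},{"ax":0,"ay":0,"az":0,"dx":0,"dy":0,"dz":-0.02,"hand":85},{"ax":0,"ay":0,"az":0,"dx":0,"dy":0,"dz":0,"hand":85}]'; python3 -c "$L"
python3 -c "
from h import *
snap('wrist','w6')"
```

```text
t: 9.55
eef_pos: [0.5589, -0.203, 0.2431]
orientation: [-3.137, -0.012, 1.463]
force: [0.5, 0.1, 0.3]
gripper_width: 0.994
t 9.55 q [0.22, 0.37, 0.12, 1.7, -0.06, 1.08, 0.25] p [0.5589, -0.203, 0.2431] o [-3.137, -0.012, 1.463] F [0.5, 0.1, 0.3] w 0.994
```

View pics/w6.png

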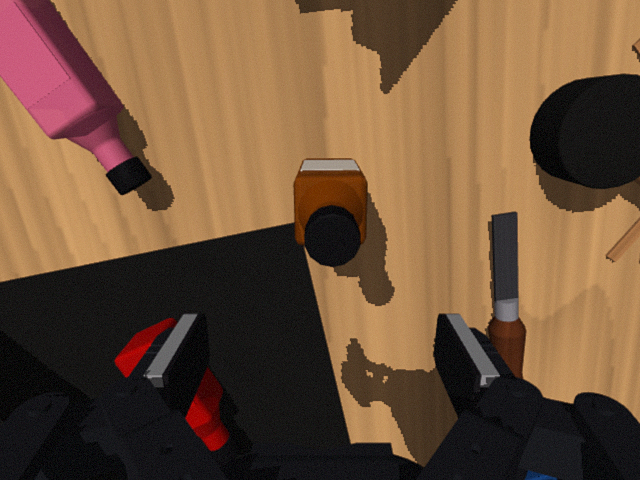

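```bash
L='from h import log;log()'
python3 -m pendant '[{"ax":0,"ay":0,"az":0.003,"dx":0.009,"dy":0.011,"dz":-0.02,"hand":85},{"ax":0,"ay":0,"az":0.003,"dx":0,"dy":0,"dz":-0.03,"hand":85},{"ax":0,"ay":0,"az":0,"dx":0,"dy":0,"dz":-0.03,"hand":85},{"ax":0,"ay":0,"az":0,"dx":0,"dy":0,"dz":-0.03,"hand":85},{"ax":0,"ay":0,"az":0,"dx":0,"dy":0,"dz":-0.01,"hand":85},{"ax":0,"ay":0,"az":0,"dx":0,"dy":0,"dz":0,"hand":85}]'; python3 -c "$L"
python3 -m pendant '[{"ax":0,"ay":0,"az":0,"dx":0,"dy":0,"dz":0,"hand":60},{"ax":0,"ay":0,"az":0,"dx":0,"dy":0,"dz":0,"hand":45},{"ax":0,"ay":0,"az":0,"dx":0,"dy":0,"dz":0,"hand":40},{"ax":0,"ay":0,"az":0,"dx":0,"dy":0,"dz":0,"hand":36},{"ax":0,"ay":0,"az":0,"dx":0,"dy":0,"dz":0,"hand":32},{"ax":0,"ay":0,"az":0,"dx":0,"dy":0,"dz":0,"hand":25},{"ax":0,"ay":0,"az":0,"dx":0,"dy":0,"dz":0,"hand":25},{"ax":0,"ay":0,"az":0,"dx":0,"dy":0,"dz":0,"hand":25},{"ax":0,"ay":0,"az":0,"dx":0,"dy":0,"dz":0,"hand":25}]' 50; python3 -c "$L"
```

```text
t: 10.1
eef_pos: [0.5687, -0.1941, 0.1511]
orientation: [3.139, -0.01, 1.483]
force: [-0.4, 0.5, 0.3]
gripper_width: 1.004
t 10.1 q [0.22, 0.48, 0.1, 1.77, -0.07, 0.9, 0.26] p [0.5687, -0.1941, 0.1511] o [3.139, -0.01, 1.483] F [-0.4, 0.5, 0.3] w 1.004
t: 10.85
eef_pos: [0.57, -0.1932, 0.1538]
orientation: [3.135, -0.009, 1.486]
force: [-3.0, 0.6, 6.8]
gripper_width: 0.358
t 10.85 q [0.21, 0.47, 0.1, 1.77, -0.07, 0.9, 0.26] p [0.57, -0.1932, 0.1538] o [3.135, -0.009, 1.486] F [-3.0, 0.6, 6.8] w 0.358
```

```bash
L='from h import log;log()'
python3 -m pendant '[{"ax":0,"ay":0,"az":0,"dx":0,"dy":0,"dz":0.02,"hand":25},{"ax":0,"ay":0,"az":0,"dx":0,"dy":0,"dz":0.04,"hand":25},{"ax":0,"ay":0,"az":0,"dx":0,"dy":0,"dz":0.05,"hand":25},{"ax":0,"ay":0,"az":0,"dx":0,"dy":0,"dz":0.05,"hand":25},{"ax":0,"ay":0,"az":0,"dx":0,"dy":0,"dz":0.05,"hand":25},{"ax":0,"ay":0,"az":0,"dx":0,"dy":0,"dz":0.05,"hand":25},{"ax":0,"ay":0,"az":0,"dx":0,"dy":0,"dz":0.03,"hand":25},{"ax":0,"ay":0,"az":0,"dx":0,"dy":0,"dz":0,"hand":25}]' 80; python3 -c "$L"
python3 -c "
from h import *
snap('scene','c7')"
```

```text
t: 11.52
eef_pos: [0.5722, -0.1938, 0.3915]
orientation: [3.125, -0.008, 1.486]
force: [0.5, -0.4, -1.6]
gripper_width: 0.35
t 11.52 q [0.2, 0.27, 0.12, 1.49, -0.04, 1.36, 0.23] p [0.5722, -0.1938, 0.3915] o [3.125, -0.008, 1.486] F [0.5, -0.4, -1.6] w 0.35
```

View pics/c7.png

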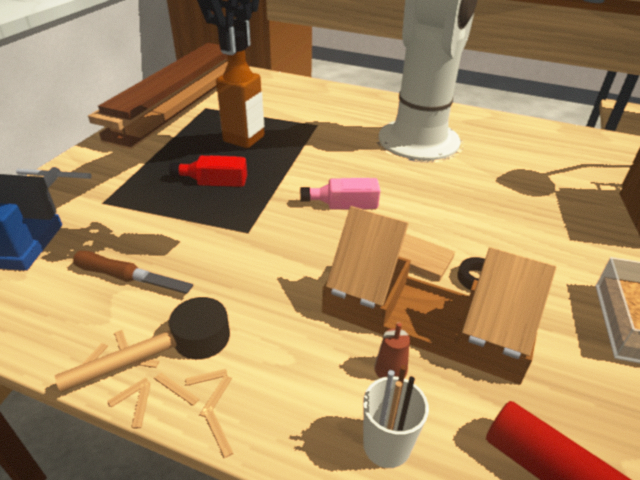

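```bash
L='from h import log;log()'
python3 -m pendant '[{"ax":0,"ay":0,"az":0.001,"dx":0.004,"dy":0.025,"dz":0,"hand":25},{"ax":0,"ay":0,"az":0.001,"dx":0.005,"dy":0.04,"dz":0,"hand":25},{"ax":0,"ay":0,"az":0.001,"dx":0.006,"dy":0.048,"dz":0,"hand":25},{"ax":0,"ay":0,"az":0.001,"dx":0.006,"dy":0.048,"dz":0,"hand":25},{"ax":0,"ay":0,"az":0.001,"dx":0.006,"dy":0.048,"dz":0,"hand":25},{"ax":0,"ay":0,"az":0.001,"dx":0.006,"dy":0.048,"dz":0,"hand":25},{"ax":0,"ay":0,"az":0.001,"dx":0.006,"dy":0.048,"dz":0,"hand":25},{"ax":0,"ay":0,"az":0.001,"dx":0.006,"dy":0.048,"dz":0,"hand":25},{"ax":0,"ay":0,"az":0,"dx":0.006,"dy":0.048,"dz":0,"hand":25},{"ax":0,"ay":0,"az":0,"dx":0.004,"dy":0.025,"dz":0,"hand":25},{"ax":0,"ay":0,"az":0,"dx":0.002,"dy":0.013,"dz":0,"hand":25},{"ax":0,"ay":0,"az":0,"dx":0,"dy":0,"dz":0,"hand":25}]'; python3 -c "$L"
python3 -c "
from h import *
snap('scene','c8');snap('side','s8')
for f in ('c8','s8'):
  c=load(f);P=cloud(c);hsv=cv2.cvtColor(c['pixels'],cv2.COLOR_RGB2HSV)
  m=(P[...,2]>.22)&(P[...,2]<.39)&(hsv[...,1]>190)&(hsv[...,0]>5)&(hsv[...,0]<16)&(abs(P[...,0]-.62)<.07)&(abs(P[...,1]-.157)<.07)
  q=P[m];print(len(q),np.percentile(q,[1,50,99],axis=0).round(3).tolist())
"
```

```text
t: 12.57
eef_pos: [0.614, 0.1618, 0.3814]
orientation: [3.141, -0.01, 1.516]
force: [-0.9, -0.5, -3.5]
gripper_width: 0.345
t 12.57 q [-0.24, 0.35, -0.07, 1.42, 0.01, 1.38, -0.37] p [0.614, 0.1618, 0.3814] o [3.141, -0.01, 1.516] F [-0.9, -0.5, -3.5] w 0.345
1503 [[0.602, 0.14, 0.237], [0.633, 0.167, 0.336], [0.64, 0.187, 0.368]]
647 [[0.583, 0.129, 0.238], [0.598, 0.142, 0.334], [0.629, 0.17, 0.37]]
```

View pics/s8.png

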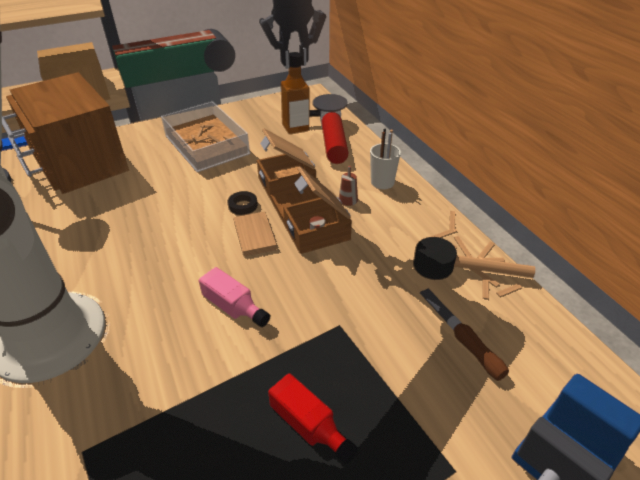

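View pics/c8.png

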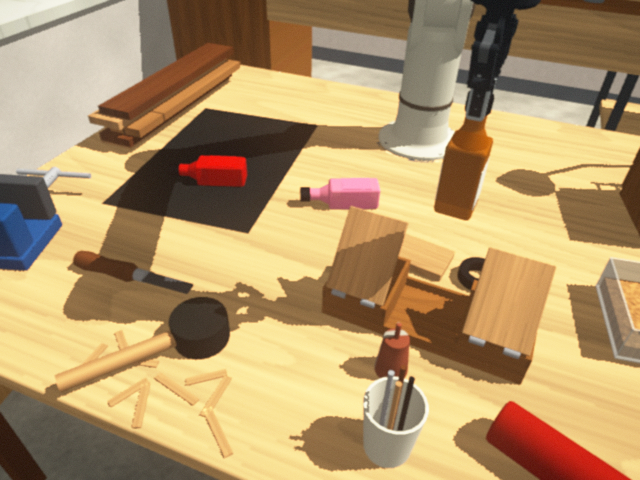

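```bash
L='from h import log;log()'
python3 -m pendant '[{"ax":0,"ay":0,"az":0,"dx":0.006,"dy":-0.003,"dz":-0.02,"hand":25},{"ax":0,"ay":0,"az":0,"dx":0,"dy":0,"dz":-0.035,"hand":25},{"ax":0,"ay":0,"az":0,"dx":0,"dy":0,"dz":-0.035,"hand":25},{"ax":0,"ay":0,"az":0,"dx":0,"dy":0,"dz":-0.035,"hand":25},{"ax":0,"ay":0,"az":0,"dx":0,"dy":0,"dz":-0.035,"hand":25},{"ax":0,"ay":0,"az":0,"dx":0,"dy":0,"dz":-0.035,"hand":25},{"ax":0,"ay":0,"az":0,"dx":0,"dy":0,"dz":-0.035,"hand":25},{"ax":0,"ay":0,"az":0,"dx":0,"dy":0,"dz":-0.02,"hand":25},{"ax":0,"ay":0,"az":0,"dx":0,"dy":0,"dz":-0.01,"hand":25},{"ax":0,"ay":0,"az":0,"dx":0,"dy":0,"dz":0,"hand":25},{"ax":0,"ay":0,"az":0,"dx":0,"dy":0,"dz":0,"hand":25}]'; python3 -c "$L"
python3 -c "
from h import *
snap('scene','c9');snap('side','s9')"
```

```text
t: 13.58
eef_pos: [0.6208, 0.154, 0.1767]
orientation: [3.136, -0.009, 1.509]
force: [-0.2, -0.3, -2.4]
gripper_width: 0.345
t 13.58 q [-0.23, 0.51, -0.06, 1.65, 0.03, 0.98, -0.37] p [0.6208, 0.154, 0.1767] o [3.136, -0.009, 1.509] F [-0.2, -0.3, -2.4] w 0.345
```

View pics/c9.png

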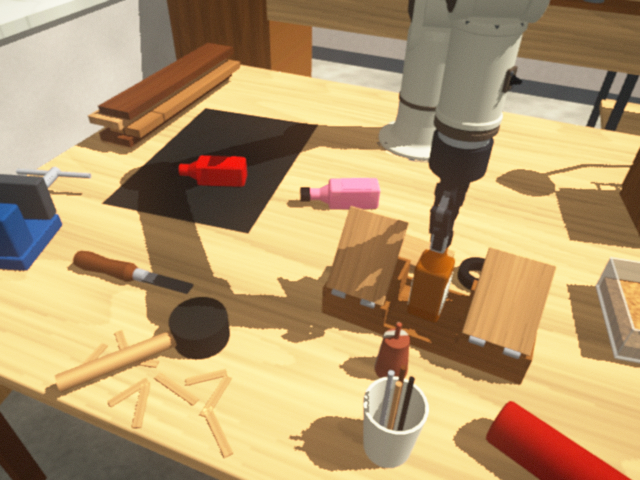

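```bash
L='from h import log;log()'
python3 -m pendant '[{"ax":0,"ay":0,"az":0,"dx":-0.002,"dy":0.003,"dz":-0.008,"hand":25},{"ax":0,"ay":0,"az":0,"dx":0,"dy":0,"dz":-0.006,"hand":25},{"ax":0,"ay":0,"az":0,"dx":0,"dy":0,"dz":-0.004,"hand":25},{"ax":0,"ay":0,"az":0,"dx":0,"dy":0,"dz":-0.002,"hand":25},{"ax":0,"ay":0,"az":0,"dx":0,"dy":0,"dz":0,"hand":25},{"ax":0,"ay":0,"az":0,"dx":0,"dy":0,"dz":0,"hand":25}]'; python3 -c "$L"

```

```text
t: 14.18
eef_pos: [0.6188, 0.1589, 0.162]
orientation: [3.135, -0.01, 1.512]
force: [-1.9, 0.5, 6.7]
gripper_width: 0.349
t 14.18 q [-0.24, 0.52, -0.07, 1.67, 0.03, 0.95, -0.38] p [0.6188, 0.1589, 0.162] o [3.135, -0.01, 1.512] F [-1.9, 0.5, 6.7] w 0.349
```

```bash
L='from h import log;log()'
python3 -m pendant '[{"ax":0,"ay":0,"az":0,"dx":0,"dy":0,"dz":0,"hand":36},{"ax":0,"ay":0,"az":0,"dx":0,"dy":0,"dz":0,"hand":45},{"ax":0,"ay":0,"az":0,"dx":0,"dy":0,"dz":0,"hand":60},{"ax":0,"ay":0,"az":0,"dx":0,"dy":0,"dz":0,"hand":65},{"ax":0,"ay":0,"az":0,"dx":0,"dy":0,"dz":0,"hand":65},{"ax":0,"ay":0,"az":0,"dx":0,"dy":0,"dz":0.02,"hand":65},{"ax":0,"ay":0,"az":0,"dx":0,"dy":0,"dz":0.04,"hand":65},{"ax":0,"ay":0,"az":0,"dx":0,"dy":0,"dz":0.05,"hand":65},{"ax":0,"ay":0,"az":0,"dx":0,"dy":0,"dz":0.05,"hand":65},{"ax":0,"ay":0,"az":0,"dx":0,"dy":0,"dz":0,"hand":65}]'; python3 -c "$L"
python3 -c "
from h import *
snap('scene','c10');snap('side','s10')"
```

```text
t: 15.02
eef_pos: [0.6231, 0.1595, 0.2979]
orientation: [3.122, -0.015, 1.511]
force: [1.5, 0.5, 2.1]
gripper_width: 0.766
t 15.02 q [-0.24, 0.39, -0.07, 1.53, 0.02, 1.19, -0.37] p [0.6231, 0.1595, 0.2979] o [3.122, -0.015, 1.511] F [1.5, 0.5, 2.1] w 0.766
```

View pics/c10.png

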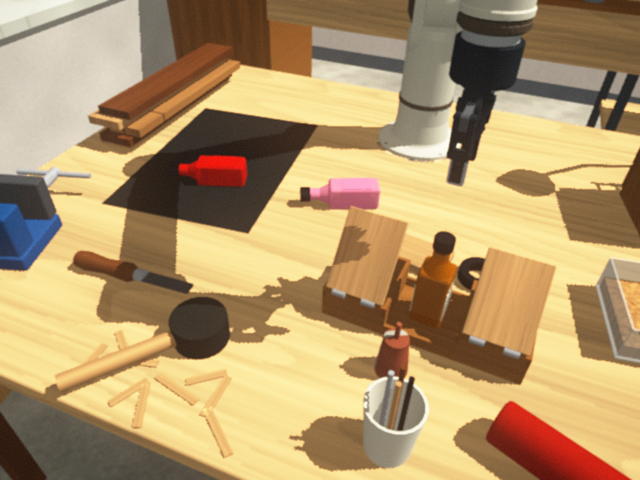

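View pics/s10.png

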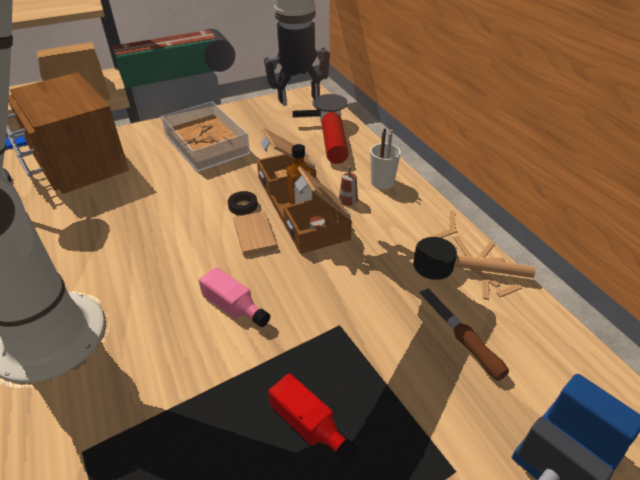

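```bash
L='from h import log;log()'
python3 -m pendant '[{"ax":0,"ay":0,"az":0,"dx":-0.005,"dy":-0.035,"dz":0,"hand":0},{"ax":0,"ay":0,"az":0,"dx":-0.005,"dy":-0.035,"dz":0,"hand":0},{"ax":0,"ay":0,"az":0,"dx":-0.005,"dy":-0.035,"dz":0,"hand":0},{"ax":0,"ay":0,"az":0,"dx":-0.005,"dy":-0.035,"dz":0,"hand":0},{"ax":0,"ay":0,"az":0,"dx":0,"dy":0,"dz":-0.04,"hand":0},{"ax":0,"ay":0,"az":0,"dx":0,"dy":0,"dz":-0.04,"hand":0},{"ax":0,"ay":0,"az":0,"dx":0,"dy":0,"dz":-0.02,"hand":0},{"ax":0,"ay":0,"az":0,"dx":0,"dy":0,"dz":0,"hand":0}]'; python3 -c "$L"
python3 -c "
from h import *
snap('scene','c11')"
```

```text
t: 15.78
eef_pos: [0.5982, 0.0455, 0.202]
orientation: [-3.136, -0.008, 1.51]
force: [-0.7, -0.8, -1.4]
gripper_width: 0.002
t 15.78 q [-0.09, 0.42, -0.03, 1.72, 0.0, 1.0, -0.18] p [0.5982, 0.0455, 0.202] o [-3.136, -0.008, 1.51] F [-0.7, -0.8, -1.4] w 0.002
```

View pics/c11.png

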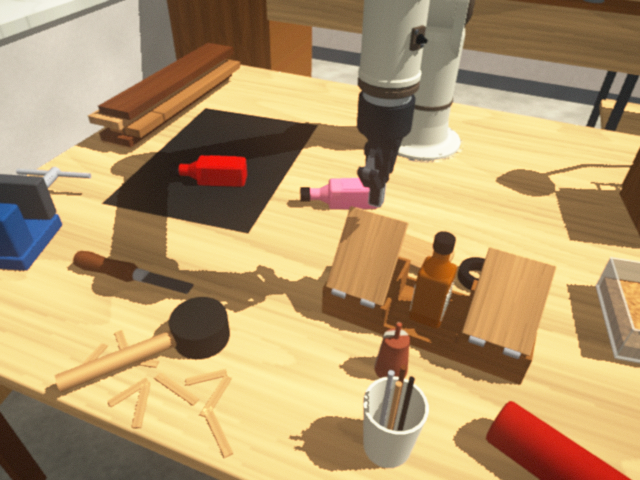

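```bash
L='from h import log;log()'
python3 -m pendant '[{"ax":0,"ay":0,"az":0,"dx":0.011,"dy":0.003,"dz":0,"hand":0},{"ax":0,"ay":0,"az":0,"dx":0,"dy":0,"dz":-0.025,"hand":0},{"ax":0,"ay":0,"az":0,"dx":0,"dy":0,"dz":-0.025,"hand":0},{"ax":0,"ay":0,"az":0,"dx":0,"dy":0,"dz":0,"hand":0}]'; python3 -c "$L"
python3 -m pendant '[{"ax":0,"ay":0,"az":0,"dx":-0.013,"dy":0,"dz":-0.013,"hand":0},{"ax":0,"ay":0,"az":0,"dx":-0.013,"dy":0.001,"dz":-0.013,"hand":0},{"ax":0,"ay":0,"az":0,"dx":-0.007,"dy":0,"dz":-0.011,"hand":0},{"ax":0,"ay":0,"az":0,"dx":-0.007,"dy":0,"dz":-0.011,"hand":0},{"ax":0,"ay":0,"az":0,"dx":-0.005,"dy":0.001,"dz":-0.013,"hand":0},{"ax":0,"ay":0,"az":0,"dx":-0.005,"dy":0,"dz":-0.013,"hand":0}]'; python3 -c "$L"
python3 -c "
from h import *
snap('scene','c12');snap('side','s12')"
```

```text
t: 16.17
eef_pos: [0.6107, 0.049, 0.1662]
orientation: [3.139, -0.009, 1.512]
force: [-1.0, 0.2, -1.2]
gripper_width: -0.003
t 16.17 q [-0.1, 0.48, -0.03, 1.73, 0.01, 0.93, -0.19] p [0.6107, 0.049, 0.1662] o [3.139, -0.009, 1.512] F [-1.0, 0.2, -1.2] w -0.003
t: 16.67
eef_pos: [0.572, 0.0506, 0.1091]
orientation: [3.135, -0.01, 1.511]
force: [-1.0, 0.5, 0.8]
gripper_width: -0.001
t 16.67 q [-0.1, 0.49, -0.03, 1.87, 0.01, 0.78, -0.2] p [0.572, 0.0506, 0.1091] o [3.135, -0.01, 1.511] F [-1.0, 0.5, 0.8] w -0.001
```

View pics/c12.png

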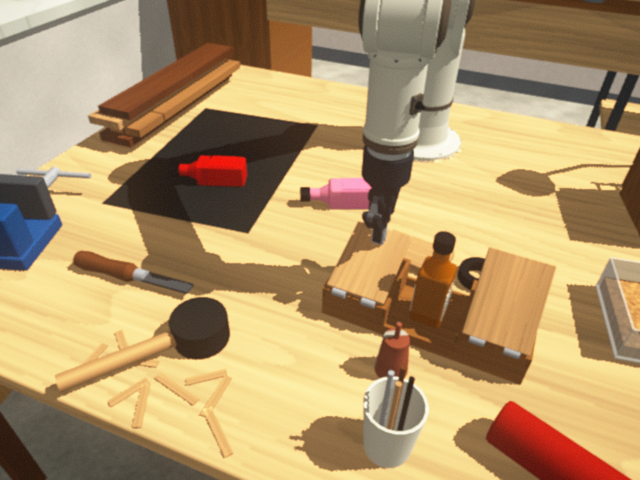

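View pics/s12.png

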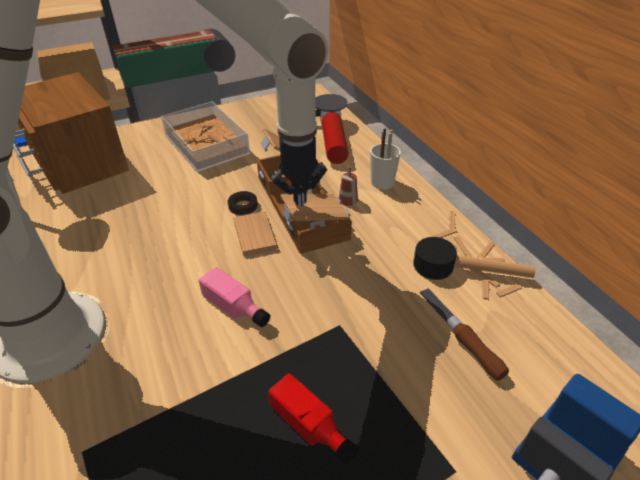

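```bash
L='from h import log;log()'
python3 -m pendant '[{"ax":0,"ay":0,"az":0,"dx":-0.006,"dy":0,"dz":-0.012,"hand":0},{"ax":0,"ay":0,"az":0,"dx":-0.004,"dy":0,"dz":-0.012,"hand":0},{"ax":0,"ay":0,"az":0,"dx":-0.004,"dy":0,"dz":-0.01,"hand":0},{"ax":0,"ay":0,"az":0,"dx":0,"dy":0,"dz":0,"hand":0}]'; python3 -c "$L"
python3 -m pendant '[{"ax":0,"ay":0,"az":0,"dx":0,"dy":0,"dz":-0.006,"hand":0},{"ax":0,"ay":0,"az":0,"dx":0,"dy":0,"dz":-0.006,"hand":0},{"ax":0,"ay":0,"az":0,"dx":0,"dy":0,"dz":0,"hand":0}]'; python3 -c "$L"
```

```text
t: 17.1
eef_pos: [0.5586, 0.05, 0.0801]
orientation: [3.139, -0.009, 1.511]
force: [-0.6, -0.3, -1.4]
gripper_width: 0.001
t 17.1 q [-0.1, 0.52, -0.03, 1.91, 0.01, 0.71, -0.2] p [0.5586, 0.05, 0.0801] o [3.139, -0.009, 1.511] F [-0.6, -0.3, -1.4] w 0.001
t: 17.35
eef_pos: [0.5598, 0.0502, 0.076]
orientation: [3.138, -0.009, 1.511]
force: [-13.3, -1.9, 36.6]
gripper_width: 0.002
t 17.35 q [-0.1, 0.52, -0.03, 1.91, 0.01, 0.7, -0.2] p [0.5598, 0.0502, 0.076] o [3.138, -0.009, 1.511] F [-13.3, -1.9, 36.6] w 0.002
```

```bash
L='from h import log;log()'
python3 -m pendant '[{"ax":0,"ay":0,"az":0,"dx":0,"dy":0,"dz":0.02,"hand":0},{"ax":0,"ay":0,"az":0,"dx":0,"dy":0,"dz":0.05,"hand":0},{"ax":0,"ay":0,"az":0,"dx":0,"dy":0,"dz":0.05,"hand":0},{"ax":0,"ay":0,"az":0,"dx":0,"dy":0,"dz":0.05,"hand":0},{"ax":0,"ay":0,"az":0,"dx":0,"dy":0,"dz":0.05,"hand":0},{"ax":0,"ay":0,"az":0,"dx":0,"dy":0,"dz":0.05,"hand":0},{"ax":0,"ay":0,"az":0,"dx":0,"dy":0,"dz":0,"hand":0}]'; python3 -c "$L"
python3 -c "
from h import *
c=snap('scene','c13');P=cloud(c)
yaw=-.057;ex=np.array([np.cos(yaw),np.sin(yaw)]);ey=np.array([-ex[1],ex[0]]);q=P[...,:2]-[.677,.155];U=q@ex;V=q@ey
for s in(-1,1):
    m=(abs(V-s*.11)<.035)&(U>-.14)&(U<0)&(P[...,2]>.055)&(P[...,2]<.18);Z=P[...,2][m];u=U[m];print(s,m.sum(),np.polyfit(u,Z,1).round(3),[np.median(Z[abs(u-k)<.01]).round(4) for k in(-.12,-.08,-.04,-.01)])
"
```

```text
t: 17.93
eef_pos: [0.5646, 0.0507, 0.2971]
orientation: [3.122, -0.012, 1.511]
force: [1.7, 0.2, 0.6]
gripper_width: 0.002
t 17.93 q [-0.1, 0.26, -0.04, 1.73, 0.0, 1.14, -0.2] p [0.5646, 0.0507, 0.2971] o [3.122, -0.012, 1.511] F [1.7, 0.2, 0.6] w 0.002
-1 2318 [-0.004  0.069] [np.float64(0.0693), np.float64(0.0693), np.float64(0.0693), np.float64(0.069)]
1 4475 [-0.847  0.072] [np.float64(nan), np.float64(0.1396), np.float64(0.1057), np.float64(0.0803)]
  return _methods._mean(a, axis=axis, dtype=dtype,
  ret = ret.dtype.type(ret / rcount)
```

View pics/c13.png

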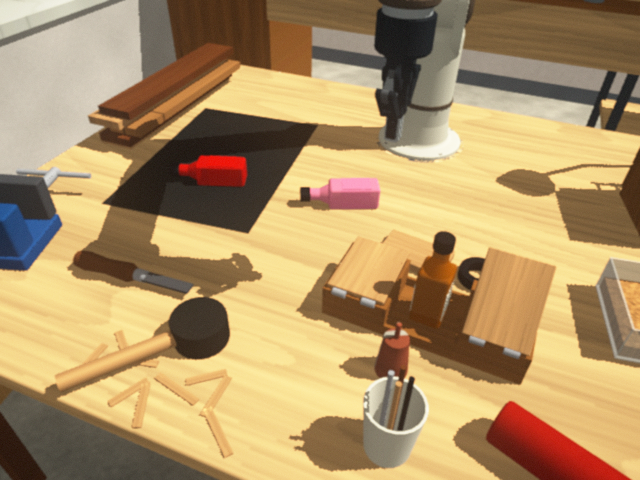

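```bash
L='from h import log;log()'
python3 -m pendant '[{"ax":0,"ay":0,"az":0,"dx":0.01,"dy":0.045,"dz":0,"hand":0},{"ax":0,"ay":0,"az":0,"dx":0.01,"dy":0.046,"dz":0,"hand":0},{"ax":0,"ay":0,"az":0,"dx":0.01,"dy":0.046,"dz":0,"hand":0},{"ax":0,"ay":0,"az":0,"dx":0.01,"dy":0.046,"dz":0,"hand":0},{"ax":0,"ay":0,"az":0,"dx":0.01,"dy":0.046,"dz":0,"hand":0},{"ax":0,"ay":0,"az":0,"dx":0.002,"dy":0.046,"dz":0,"hand":0},{"ax":0,"ay":0,"az":0,"dx":0,"dy":0,"dz":-0.04,"hand":0},{"ax":0,"ay":0,"az":0,"dx":0,"dy":0,"dz":-0.04,"hand":0},{"ax":0,"ay":0,"az":0,"dx":0,"dy":0,"dz":-0.04,"hand":0},{"ax":0,"ay":0,"az":0,"dx":0,"dy":0,"dz":-0.03,"hand":0},{"ax":0,"ay":0,"az":0,"dx":0,"dy":0,"dz":0,"hand":0}]'; python3 -c "$L"
```

```text
t: 18.9
eef_pos: [0.5967, 0.2679, 0.1599]
orientation: [-3.135, -0.003, 1.511]
force: [-0.9, -0.4, -1.0]
gripper_width: 0.0
t 18.9 q [-0.38, 0.56, -0.11, 1.61, 0.06, 0.98, -0.57] p [0.5967, 0.2679, 0.1599] o [-3.135, -0.003, 1.511] F [-0.9, -0.4, -1.0] w 0.0
```

```bash
L='from h import log;log()'
python3 -m pendant '[{"ax":0,"ay":0,"az":0,"dx":0.01,"dy":0.003,"dz":0,"hand":0},{"ax":0,"ay":0,"az":0,"dx":-0.004,"dy":0,"dz":-0.012,"hand":0},{"ax":0,"ay":0,"az":0,"dx":-0.007,"dy":0,"dz":-0.013,"hand":0},{"ax":0,"ay":0,"az":0,"dx":-0.007,"dy":0.001,"dz":-0.013,"hand":0},{"ax":0,"ay":0,"az":0,"dx":-0.006,"dy":0,"dz":-0.013,"hand":0},{"ax":0,"ay":0,"az":0,"dx":-0.005,"dy":0,"dz":-0.013,"hand":0},{"ax":0,"ay":0,"az":0,"dx":-0.005,"dy":0.001,"dz":-0.012,"hand":0},{"ax":0,"ay":0,"az":0,"dx":0,"dy":0,"dz":0,"hand":0}]'; python3 -c "$L"
python3 -c "
from h import *
snap('scene','c14')"
```

```text
t: 19.57
eef_pos: [0.5799, 0.2738, 0.1048]
orientation: [3.14, -0.008, 1.512]
force: [-0.9, 0.1, -0.7]
gripper_width: -0.002
t 19.57 q [-0.4, 0.6, -0.11, 1.69, 0.07, 0.85, -0.6] p [0.5799, 0.2738, 0.1048] o [3.14, -0.008, 1.512] F [-0.9, 0.1, -0.7] w -0.002
```

View pics/c14.png

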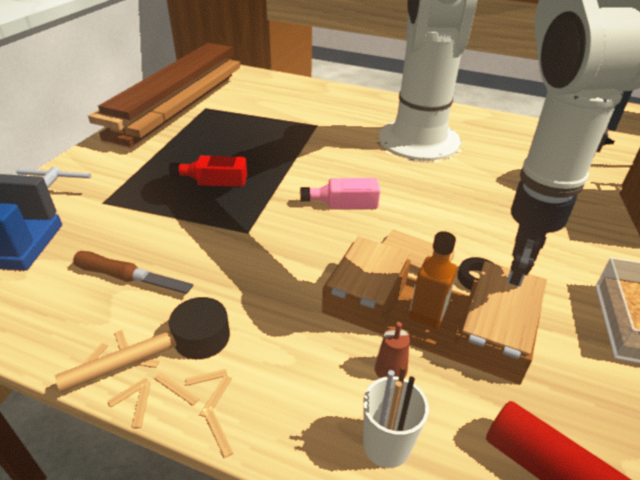

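```bash
L='from h import log;log()'
python3 -m pendant '[{"ax":0,"ay":0,"az":0,"dx":-0.004,"dy":0,"dz":-0.011,"hand":0},{"ax":0,"ay":0,"az":0,"dx":-0.003,"dy":0,"dz":-0.01,"hand":0},{"ax":0,"ay":0,"az":0,"dx":-0.002,"dy":0,"dz":-0.01,"hand":0},{"ax":0,"ay":0,"az":0,"dx":0,"dy":0,"dz":0,"hand":0}]'; python3 -c "$L"
python3 -m pendant '[{"ax":0,"ay":0,"az":0,"dx":0,"dy":0,"dz":-0.005,"hand":0},{"ax":0,"ay":0,"az":0,"dx":0,"dy":0,"dz":-0.005,"hand":0},{"ax":0,"ay":0,"az":0,"dx":0,"dy":0,"dz":0,"hand":0}]'; python3 -c "$L"
```

```text
t: 19.95
eef_pos: [0.5743, 0.2738, 0.081]
orientation: [3.138, -0.009, 1.511]
force: [-0.1, -0.6, -0.7]
gripper_width: 0.001
t 19.95 q [-0.41, 0.62, -0.11, 1.71, 0.08, 0.8, -0.61] p [0.5743, 0.2738, 0.081] o [3.138, -0.009, 1.511] F [-0.1, -0.6, -0.7] w 0.001
t: 20.2
eef_pos: [0.5754, 0.2743, 0.0765]
orientation: [3.136, -0.01, 1.511]
force: [-4.4, -1.9, 13.0]
gripper_width: -0.003
t 20.2 q [-0.41, 0.63, -0.1, 1.71, 0.08, 0.79, -0.61] p [0.5754, 0.2743, 0.0765] o [3.136, -0.01, 1.511] F [-4.4, -1.9, 13.0] w -0.003
```

```bash
L='from h import log;log()'
python3 -m pendant '[{"ax":0,"ay":0,"az":0,"dx":0,"dy":0,"dz":-0.004,"hand":0},{"ax":0,"ay":0,"az":0,"dx":0,"dy":0,"dz":0,"hand":0}]'; python3 -c "$L"
python3 -m pendant '[{"ax":0,"ay":0,"az":0,"dx":0,"dy":0,"dz":0.02,"hand":0},{"ax":0,"ay":0,"az":0,"dx":0,"dy":0,"dz":0.05,"hand":0},{"ax":0,"ay":0,"az":0,"dx":0,"dy":0,"dz":0.05,"hand":0},{"ax":0,"ay":0,"az":0,"dx":0,"dy":0,"dz":0.05,"hand":0},{"ax":0,"ay":0,"az":0,"dx":0,"dy":0,"dz":0.05,"hand":0},{"ax":0,"ay":0,"az":0,"dx":0,"dy":0,"dz":0.05,"hand":0},{"ax":0,"ay":0,"az":0,"dx":0,"dy":0,"dz":0,"hand":0},{"ax":0,"ay":0,"az":0,"dx":0,"dy":0,"dz":0,"hand":0},{"ax":0,"ay":0,"az":0,"dx":0,"dy":0,"dz":0,"hand":0}]'; python3 -c "$L"
python3 - <<'E'
from h import *
c=snap('scene','c15');snap('side','s15');P=cloud(c)
yaw=-.057;ex=np.array([np.cos(yaw),np.sin(yaw)]);ey=np.array([-ex[1],ex[0]]);q=P[...,:2]-[.677,.155];U=q@ex;V=q@ey
for s in(-1,1):
    m=(abs(V-s*.11)<.035)&(U>-.14)&(U<0)&(P[...,2]>.055)&(P[...,2]<.18);Z=P[...,2][m];u=U[m];print(s,m.sum(),np.polyfit(u,Z,1).round(3),[np.median(Z[abs(u-k)<.01]).round(4) for k in(-.12,-.08,-.04,-.01)])
hsv=cv2.cvtColor(c['pixels'],cv2.COLOR_RGB2HSV)
for n,c in (('c15',c),('s15',load('s15'))):
    P=cloud(c);hsv=cv2.cvtColor(c['pixels'],cv2.COLOR_RGB2HSV);m=(abs(P[...,2]-.178)<.003)&(abs(P[...,0]-.62)<.06)&(abs(P[...,1]-.157)<.05);q=P[m];print(len(q),q.mean(0).round(3))
    a,b=load({'c15':'scene0','s15':'side0'}[n])['pixels'].astype(int),c['pixels'].astype(int)
    if n=='s15': cv2.imwrite('pics/diff.png',np.abs(a-b).clip(0,255).astype(np.uint8))
x=cv2.resize(load('s15')['pixels'][110:260,220:420],(800,600),interpolation=2);cv2.imwrite('pics/b15.png',x[:,:,::-1])
E
```

```text
t: 20.37
eef_pos: [0.5755, 0.2745, 0.0761]
orientation: [3.136, -0.01, 1.511]
force: [-11.1, -6.0, 31.9]
gripper_width: -0.002
t 20.37 q [-0.41, 0.63, -0.1, 1.71, 0.08, 0.79, -0.61] p [0.5755, 0.2745, 0.0761] o [3.136, -0.01, 1.511] F [-11.1, -6.0, 31.9] w -0.002
t: 21.12
eef_pos: [0.5752, 0.274, 0.2872]
orientation: [3.136, -0.01, 1.511]
force: [-1.4, 0.9, -0.4]
gripper_width: -0.001
t 21.12 q [-0.4, 0.4, -0.12, 1.55, 0.04, 1.18, -0.58] p [0.5752, 0.274, 0.2872] o [3.136, -0.01, 1.511] F [-1.4, 0.9, -0.4] w -0.001
-1 2318 [-0.003  0.069] [np.float64(0.0693), np.float64(0.0693), np.float64(0.0693), np.float64(0.0692)]
1 2986 [-0.003  0.069] [np.float64(0.0694), np.float64(0.0695), np.float64(0.0695), np.float64(0.0693)]
264 [0.618 0.159 0.179]
87 [0.613 0.156 0.178]
```

View pics/c15.png

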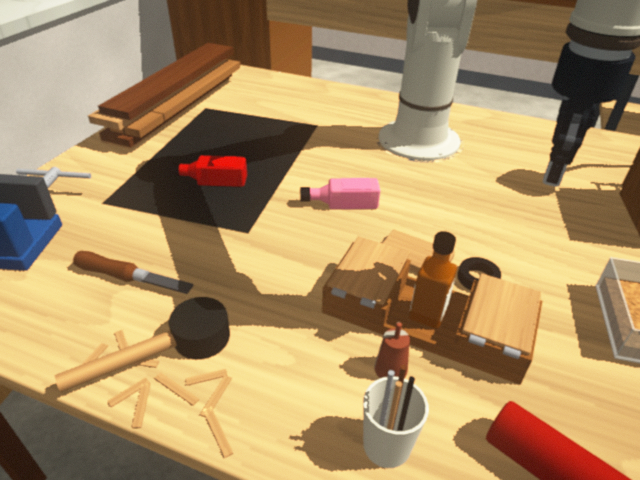

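View pics/b15.png

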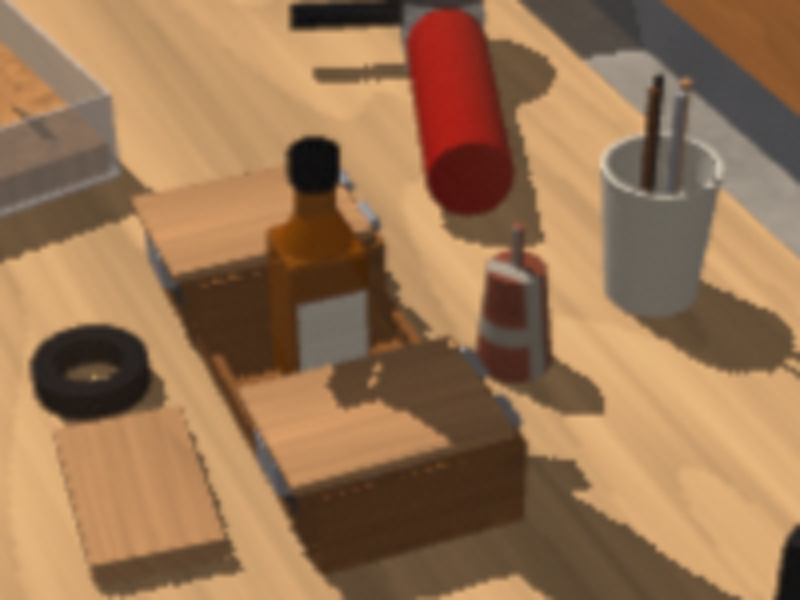

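```bash
python3 -c "
from h import *
print(order.sign_off())"
```

```text
the job is handed in; nothing more can be done
None
```

The job is done and handed in at about 21 s of the 67 s allowed. The amber bottle stands upright in the tray and both covers are snapped shut.

- **Bottle:** I picked it up off the bench, tilted it upright and stood it on clear bench. I then re-gripped it by the cap from above and set it in the middle of the tray. The last check put its cap top at about z = 0.178 m near (0.616, 0.158), which matches upright on the 8 mm tray floor.
- **Covers:** I pressed the right cover first, then the left, with the closed fingertips. The highest readings were about 39 N total force on the right and 34 N on the left. After I backed off, both covers lay flat: their tops measured 69 mm over the whole length, against 68.5 mm expected, with slope about zero.
- **Bystanders:** In the final pictures nothing else appears to have moved. I checked this by eye only.
- **Disagreements:** The scene and side cameras differ by about 5 mm on the bottle's position, which does not matter inside the tray. When the fingers closed on the bottle, the tool rose a few mm and read about 6 N upward, but both grips held.

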